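# Lock a jog wheel with a push-on retaining clip

## Robot

A 6-joint arm with a two-finger parallel gripper is mounted at the origin on the work surface. World frame = base frame: x ahead of the robot, y to its left, z up, the work surface at z = 0. Lengths are in mm, angles in rad, forces in N, time in s.
With the tool pointing down it reaches from about 375 to 925 mm from the base axis. Payload 5.7 kg.
Tool frame: the origin (TCP) lies at the very end of the fingers, on their centre line; the grasp point (between the pads) lies 19 mm behind it; x points along the fingers, z is the direction in which the jaws open and shut, and the axes are right-handed (so a half turn about x gives the same grasp; the last joint's range is limited). The gripper opens to 88 mm and grips with 3 to 60 N. Pads are 20 mm wide; open, the fingers measure 115 mm over their backs; the gripper's body (75 mm by 178 mm) begins 61 mm behind the grasp point.
Start: joints at [-1.269, 0.359, 1.51, -0, 1.272, -0.115], TCP at [242.883, -548.604, 195.323] pointing down, gripper open.
Joint ranges: [-2.97, 2.97], [-1.01, 2.36], [0.21, 2.38], [-0.96, 4.11], [0.2, 2.71], [-2.98, 2.98]. Speed limits (rad/s): [2.39, 2.39, 3.14, 3.14, 3.14, 3.14].

## Interface

Orientations are given as a 3x3 rotation matrix whose columns are the frame's x, y, z axes.
In Python, from plant import arm gives the robot as it stands. The module is installed in compiled form; this text tells all that it offers.
- The arm moves only by the tool apply_moves, never from a script. Its argument "increments" is a list of rows, each a list of 7 numbers: the shift along the tool's x, y, z in m, then the turn, a rotation vector about the tool's x, y, z in rad, then the closure, from -1 (fully open) to 1 (shut). A call has 1 to 20 rows; each row is the pose to reach, as a shift and turn from the pose measured when the call began, along the tool's axes at that moment; what a row does not reach only later rows make up. A row lasts 1/10 s, in which the tool goes at most 50 mm and 8.59 degrees, less where a joint would pass 70% of its speed; a pose out of reach is approached as far as the arm can. A call with a gripper value outside its range is refused whole. The fingers move at their own pace and stop on an object; "squeeze" is the grip in N (left out, the last holds). Time passes only in rows, so rows that repeat a pose let the fingers close. It gives the time, the measured TCP pose, the force and the opening at its end, in the units of the state.
- arm.read_state(): the state, without advancing time (a new reading comes with each control period).
- arm.capture(name): name is "scene" or "top" or "wrist"; returns a dict with "frame" (384x512x3 uint8, blue, green, red), "mtx" (3x3 intrinsics, pixels), "k1" (the pictures are not rectified: a ray, as slopes to the right and down, at radius r is drawn at 1 + k1 r^2 times it, then the intrinsics apply), "R" (3x3) and "t" (3): a world point X has camera coordinates R X + t; the wrist camera has in their place "T_tool_cam" (4x4, takes a point from camera to tool coordinates, whose origin is the TCP and whose axes are the tool frame's). Camera axes: x right, y down, z forward; pixel columns grow to the right and rows downward; lengths in mm; the calibration is good to about 2 mm. A picture is of the moment at which its call begins: read the wrist's pose just before it. There is no depth.
- arm.job_done(): hands the job in, once; it reports no verdict.
The state is a dict: "clock": time; "joint_pos": joint angles; "dq": joint speeds; "joint_torque": joint torques, N m; "eef_pos": TCP position; "tool_rot": TCP orientation; "wrist_force": force on the tool from outside, world axes, zero at the start; "ft_torque": the same for the moment, N m; "width": finger opening in mm.
Only numpy, scipy, OpenCV 4.12 (cv2) and the standard library are available. Lean on these libraries where they do the work, as an engineer would, in place of code of your own. Each camera call takes 0.05 s, during which the arm holds its last target.

## Task

Lock the jog wheel on the black controller unit: take the orange spring clip from the red pad, find the brass-coloured groove near the top of the spindle by feel, and press the clip in sideways, level, until it is fully home, its tail pointing to the unit's front. Press gently, never with more than 30 N on the unit, then let go and come away, and leave the other clips and things where they are.

Things in the scene. Friction and masses are not known exactly. Their poses are not given: they have to be found in the camera images.
- clip: Orange enamelled steel spring clip lying flat on the red pad, about 140 g, 34 mm wide, 54 mm long: a flat C, 6 mm thick, with an upright tail. Origin: on the axis of its round seat, at the underside; z up; the mouth opens to +x. A solid web at x = -18.3 to -8.3 mm closes the back; its front face is the stop. Seated, the origin lies on the spindle axis with about 0.5 mm of play.
- unit: Black controller unit, fixed, 150 x 200 mm in plan, its deck 50 mm above the table. Origin: centre of its underside; -x is its front, z up. The jog wheel, a black disc with an aluminium ring, radius 40 mm, 10 mm high, stands on the deck; an upright steel spindle of 26 mm diameter comes up through its centre.
- wheel_top (a point): Point on the spindle axis at the jog wheel's top, 60 mm above the table; axes as the unit's. The spindle's height is not measured: its flat end stands 30 to 50 mm above here. From the end down: 16 mm of full 26 mm diameter, an 8 mm high brass-coloured groove of 16 mm floor diameter, full diameter again. Groove middle: 20 mm below the end. It is rigid: touch slowly; a touch reads up to 1 mm low.
- tray: Red pad, fixed, 130 x 360 x 6 mm, on which the three clips lie about 110 mm apart, each with its mouth roughly away from the robot. Origin: centre of its underside.
- clip_blue: Smaller blue clip of the same form (0.8 times in plan), to be left alone.
- clip_white: Larger white clip of the same form (1.2 times in plan), to be left alone.
- panel_a: Loose black face panel, 45 x 130 x 10 mm, to be left alone.
- panel_b: Another such face panel, to be left alone.
- driver: Screwdriver, to be left alone.
- screws: Jar, 60 mm wide and 70 mm high, to be left alone.
- clip_tail (a point): Centre of the top of the clip's tail, 29.3 mm behind (-x) the clip's origin, 34 mm above its underside. The tail is an upright block, 16 mm wide (y) and 22 mm long (x), from the underside up to here, with nothing beside it: pinch it across y from above.
- clip_mouth (a point): Middle of the clip's mouth, 6.5 mm ahead (+x) of its origin, 3 mm above the underside. Two sprung jaws, at y = +-9 to 14 mm, reach to x = 14 mm with flared tips; rounded lugs here narrow the mouth to 12 mm. Each jaw springs outward up to 0.14 rad (0.5 N m/rad). Pressing the lugs over the 16 mm groove floor takes about 4 to 12 N; it then gives way, and stops hard at the web.
- unit_front (a point): Middle of the unit's front face (the long side with an aluminium strip), 75 mm in -x from the unit's centre, 30 mm above the table. The seated clip's tail points along the unit's -x.
Not all that is in view belongs to the job. Of the things shaped like the clip, the orange one is meant.

How it is judged (in metres and radians):
On the way, in this order (a step that is already met when the one before it is completed fails the run):
1. the orange clip is lifted clear of the pad (height (world z) of clip above 0.03 m), for 0.2 s.
2. the clip is pressed home in the groove (horizontal distance between clip and wheel_top below 0.002 m and z of clip in the frame of wheel_top between 0.004 and 0.029 m), for 0.2 s.
At the end, for the whole second after the job is handed in: The clip sits in the spindle's groove, its origin within 2 mm of the spindle axis and 4 to 29 mm above the wheel's top, upright within 0.25 rad, its tail pointing to the unit's front within 0.35 rad (20 degrees), released and at rest (all of step 2 and angle between clip's own z axis and vertical below 0.25 rad and angle between the x axis of clip and the x axis of unit, either way round below 0.35 rad and x of clip_tail in the frame of unit below 0 m and linear speed of clip below 0.01 m/s); the robot touches nothing.
It fails at once if the clip presses on the unit or its spindle with more than 30 N (contact force between clip and unit above 30 N).
It fails at once if the robot presses on the unit with more than 30 N (contact force between the arm and unit above 30 N).
It fails at once if the robot's fingers press on the unit with more than 30 N (contact force between the fingers and unit above 30 N).
It fails at once if another clip or a bystander is moved by more than 30 mm (distance of any of clip_blue, clip_white, panel_a, panel_b, driver, screws from where it was at the start of the episode above 0.03 m).
It also fails if it takes over 51 s, if anything falls off the work surface, if the arm or the gripper's body presses on something with over 40 N, if the wrist force passes 120 N, or if a joint passes its speed limit or range.

## Working session

There is one attempt and no reset: what is moved stays moved. The work goes in short steps, Python scripts to look and compute and a tool call to move; the robot and the scene stay as the last step left them, time stands still between calls to the robot, and variables do not carry over. Pictures are saved under pics/ and viewed, and the job is handed in when it is done.

Besides the shell and the picture viewer there is one more tool, called after "Emit:" as name(argument=value, ...), one argument or row to a line, values as JSON. apply_moves: Moves the arm, as the interface text tells. Its arguments: {"type":"object","properties":{"increments":{"type":"array"},"squeeze":{"type":"number"}},"required":["increments"]}

```bash
mkdir -p pics; ls
python3 - <<'E'
from plant import arm
import cv2,pickle
s=arm.read_state();print({k:s[k] for k in('clock','eef_pos','tool_rot','wrist_force','width')})
for n in('scene','top'):
    c=arm.capture(n);cv2.imwrite(f'pics/{n}0.png',c['frame']);pickle.dump(c,open(n+'.pkl','wb'));print(n,c['mtx'],c['k1'],c['R'],c['t'])
E
```

```text
pics
{'clock': 0.0, 'eef_pos': array([ 242.65810038, -547.92178525,  194.51988967]), 'tool_rot': array([[-5.42470970e-04,  9.14401141e-01,  4.04808917e-01],
       [ 1.74573838e-03,  4.04809225e-01, -9.14399499e-01],
       [-9.99998329e-01,  2.10655280e-04, -1.81590242e-03]]), 'wrist_force': array([ 0.10934047, -0.85517189,  0.39871748]), 'width': 87.71039591248262}
scene [[465.02044299   0.         257.10368372]
 [  0.         465.02044299 193.48841561]
 [  0.           0.           1.        ]] 0.024208482103105337 [[-0.74058639  0.671725    0.01781353]
 [ 0.41936388  0.48274321 -0.76882568]
 [-0.52503879 -0.56191149 -0.63921025]] [ 474.7388259  -193.90052935 1674.67277028]
top [[411.50299088   0.         253.36855192]
 [  0.         411.50299088 191.51877779]
 [  0.           0.           1.        ]] -0.06945049081593913 [[-0.00874685 -0.99983962 -0.01562758]
 [-0.98483325  0.01132167 -0.17313373]
 [ 0.17328289  0.01387618 -0.98477433]] [3.25047385e-01 5.91156163e+02 9.76054438e+02]
```

View pics/scene0.png

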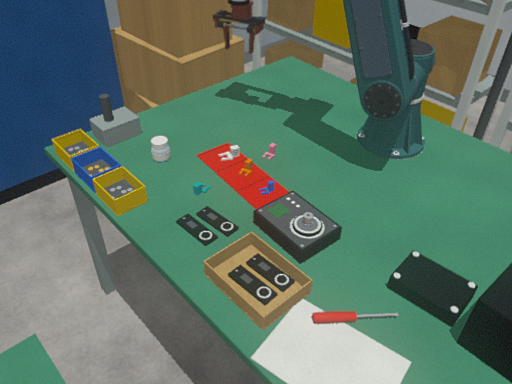

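View pics/top0.png

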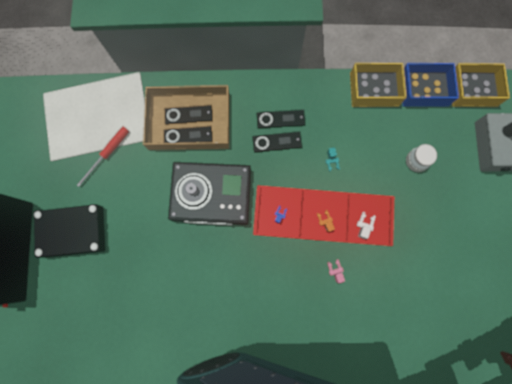

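The top view shows the unit around (210,192), with its strip side toward the robot at the bottom of the image. The orange clip is near (327,221) on the red pad, and the wheel is near (193,190). Next I'll zoom in and measure.

```bash
cat > h.py <<'E'
import numpy as np,cv2
def ray(c,uv,state=None):
    p=cv2.undistortPoints(np.array(uv,float).reshape(-1,1,2),c['mtx'],np.array([c['k1'],0,0,0])).reshape(-1,2)
    d=np.c_[p,np.ones(len(p))]
    if 'R' in c: R=np.array(c['R']);o=-R.T@c['t'];return o,d@R
    T=np.array(c['T_tool_cam']);Rt=np.array(state['tool_rot']);o=Rt@T[:3,3]+state['eef_pos'];return o,d@(Rt@T[:3,:3]).T
def onz(c,uv,z,state=None):
    o,d=ray(c,uv,state);return o+d*((z-o[2])/d[:,2])[:,None]
def proj(c,X,state=None):
    X=np.atleast_2d(X).astype(float)
    if 'R' in c: Y=X@np.array(c['R']).T+c['t']
    else:
        T=np.array(c['T_tool_cam']);Y=((X-state['eef_pos'])@np.array(state['tool_rot'])-T[:3,3])@T[:3,:3]
    return cv2.projectPoints(Y,np.zeros(3),np.zeros(3),c['mtx'],np.array([c['k1'],0,0,0.]))[0].reshape(-1,2)
def orange(f):
    hsv=cv2.cvtColor(f,cv2.COLOR_BGR2HSV);return cv2.inRange(hsv,(9,140,90),(22,255,255))
E
python3 - <<'E'
from h import *
import pickle
t=pickle.load(open('top.pkl','rb'));s=pickle.load(open('scene.pkl','rb'))
cv2.imwrite('pics/topz.png',cv2.resize(t['frame'][140:260,155:405],None,fx=3.2,fy=3.2,interpolation=cv2.INTER_CUBIC))
cv2.imwrite('pics/scenez.png',cv2.resize(s['frame'][130:270,180:350],None,fx=4,fy=4,interpolation=cv2.INTER_CUBIC))
for c in(t,s):
    m=orange(c['frame']);n,l,st,ce=cv2.connectedComponentsWithStats(m)
    for i in range(1,n):
        if st[i,4]>15: print(st[i],ce[i],onz(c,ce[i],6+5)[0])
print(onz(t,[[193,190]],60))
E
```

```text
[462  65  13   6  27] [467.37037037  67.85185185] [ 942.44114806 -606.51890003   11.        ]
[317 210  17  22 166] [326.27108434 221.59638554] [ 517.82712158 -191.31288929   11.        ]
[238 159  14  18 132] [246.48484848 167.45454545] [ 508.46338047 -197.83987318   11.        ]
[[595.20816925 144.37591512  60.        ]]
```

```bash
sleep 1
```

```text
(no output)
```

View pics/topz.png

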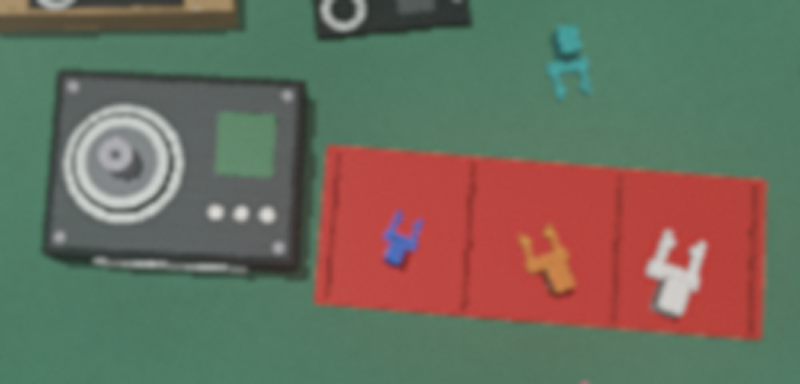

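View pics/scenez.png

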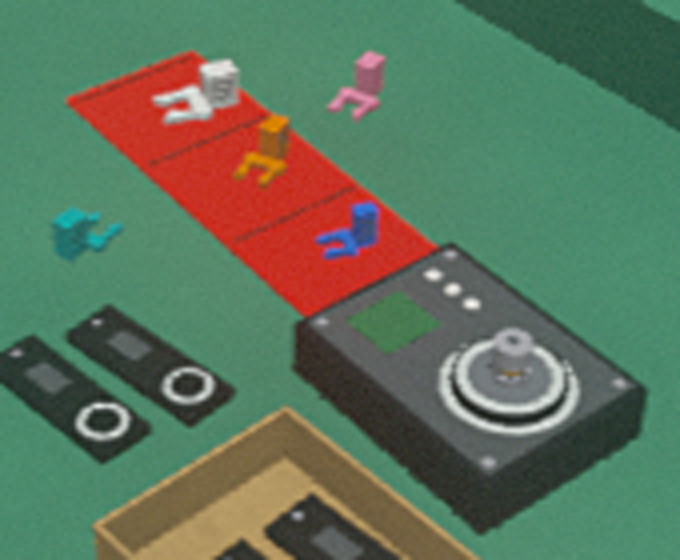

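The zoomed views show the orange clip with its tail at the lower right, about top pixel (330,227), and its mouth pointing up and left. The unit has a wheel, a spindle and four corner screws, with the strip on the robot's side.

Run:
```python
from h import *
import pickle
from plant import arm
t=pickle.load(open('top.pkl','rb'));s=pickle.load(open('scene.pkl','rb'))
k=lambda a:np.array(a)/3.2+[155,140]
P=onz(t,k([(72,87),(288,96),(279,248),(58,237)]),50);print(P)
for a,b in((0,1),(3,2),(3,0),(2,1)): d=P[b]-P[a];print(np.degrees(np.arctan2(d[1],d[0])),np.linalg.norm(d))
print('centre',P.mean(0))
# rings
for c,roi,zs in((t,(170,170,45,45),60),(s,(285,205,45,40),60)):
    x,y,w,h=roi;f=c['frame'][y:y+h,x:x+w];hsv=cv2.cvtColor(f,cv2.COLOR_BGR2HSV)
    m=cv2.inRange(hsv,(0,0,135),(180,60,255));cs,_=cv2.findContours(m,cv2.RETR_EXTERNAL,cv2.CHAIN_APPROX_NONE)
    q=max(cs,key=len)[:,0]+[x,y]
    W=onz(c,q,zs)[:,:2]
    A=np.c_[2*W,np.ones(len(W))];sol=np.linalg.lstsq(A,(W**2).sum(1),rcond=None)[0];print('ring',sol[:2],np.sqrt(sol[2]+sol[0]**2+sol[1]**2),len(q))
print('spindle top', [onz(t,k([(118,155)]),z)[0] for z in(90,100,110)])
# scene spindle top at zoom (513,341)
us=np.array([[513/4+180,341/4+130]])
print([onz(s,us,z)[0] for z in(90,100,110)])
# clip tail
print('tail top scene',onz(s,[[275/4+180,123/4+130]],40),'top',onz(t,k([(558,275)]),40))
print('tips', onz(t,k([(524,238),(549,230)]),9))
w=arm.capture('wrist');print(w['T_tool_cam'],w['mtx'])
```

```text
[[656.40946827 186.66176697  50.        ]
 [646.83002756  15.02486393  50.        ]
 [526.42266102  22.62167945  50.        ]
 [536.66665239 194.84532455  50.        ]]
-93.19449182137917 171.9040202306307
-93.40398526163402 172.52803624118778
-3.909673711001215 120.02213366149624
-3.6101552981975615 120.64677999545587
centre [591.58220231 104.78840872  50.        ]
ring [593.34540567 144.08644498] 46.26607347617488 106
ring [601.06365873 150.85453652] 45.7777945871502 86
spindle top [array([593.62974234, 142.26114257,  90.        ]), array([591.77497727, 140.59534889, 100.        ]), array([589.92021221, 138.92955522, 110.        ])]
[array([594.81116414, 146.73855446,  90.        ]), array([603.52821385, 153.65269926, 100.        ]), array([612.24526356, 160.56684406, 110.        ])]
tail top scene [[ 505.07199514 -190.83067093   40.        ]] top [[ 504.00966288 -193.92324925   40.        ]]
tips [[ 536.91155307 -172.94494496    9.        ]
 [ 543.15381961 -193.34433827    9.        ]]
[[-3.33136528e-04 -2.97025542e-01  9.54869476e-01 -1.88114638e+02]
 [ 4.14866722e-04 -9.54869488e-01 -2.97025401e-01  8.17387790e+01]
 [ 9.99999858e-01  2.97193558e-04  4.41327919e-04  2.64312768e-01]
 [ 0.00000000e+00  0.00000000e+00  0.00000000e+00  1.00000000e+00]] [[308.54408985   0.         258.36531869]
 [  0.         308.54408985 186.65338956]
 [  0.           0.           1.        ]]
```

```bash
cat >> h.py <<'E'
from scipy.spatial.transform import Rotation as Ro
def Rt(yaw):  # tool down, tool y along yaw dir
    y=np.array([np.cos(yaw),np.sin(yaw),0]);x=np.array([0,0,-1.]);return np.c_[x,y,np.cross(x,y)]
def inc(state,p,yaw):
    R=np.array(state['tool_rot']);d=R.T@(np.array(p)-state['eef_pos'])/1000
    r=Ro.from_matrix(R.T@Rt(yaw)).as_rotvec();print('shift',d.round(4),'rot',r.round(4));return d,r
E
python3 - <<'E'
from h import *
from plant import arm
inc(arm.read_state(),[500,-194,160],np.radians(16))
E
```

```text
shift [ 0.0351  0.3786 -0.2196] rot [ 1.376e-01 -1.400e-03 -1.000e-04]
```

Emit:
apply_moves(
  increments=[
    [0.003,0.035,-0.02,0.013,0,0,-1],
    [0.006,0.07,-0.04,0.027,0,0,-1],
    [0.01,0.105,-0.061,0.04,0,0,-1],
    [0.013,0.14,-0.081,0.052,0,0,-1],
    [0.016,0.175,-0.101,0.065,0,0,-1],
    [0.02,0.21,-0.122,0.078,0,0,-1],
    [0.023,0.245,-0.142,0.09,0,0,-1],
    [0.026,0.28,-0.162,0.103,0,0,-1],
    [0.029,0.315,-0.183,0.116,0,0,-1],
    [0.032,0.35,-0.203,0.129,-0.001,0,-1],
    [0.035,0.379,-0.22,0.138,-0.001,0,-1],
    [0.035,0.379,-0.22,0.138,-0.001,0,-1],
    [0.035,0.379,-0.22,0.138,-0.001,0,-1],
    [0.035,0.379,-0.22,0.138,-0.001,0,-1],
  ],
)

```text
clock: 1.55
eef_pos: [499.6, -194.1, 160.0]
tool_rot: [[-0.001, 0.961, 0.275], [0.0, 0.275, -0.961], [-1.0, -0.001, -0.0]]
wrist_force: [0.1, 0.2, -0.7]
width: 87.9
```

Run:
```python
from h import *
from plant import arm
import pickle
s=arm.read_state();w=arm.capture('wrist');pickle.dump((s,w),open('w1.pkl','wb'));print(s['clock'],s['eef_pos'],s['dq'].round(3) if hasattr(s['dq'],'round') else s['dq'])
cv2.imwrite('pics/w1.png',cv2.resize(w['frame'],None,fx=1.5,fy=1.5,interpolation=cv2.INTER_CUBIC))
m=orange(w['frame']);n,l,st,ce=cv2.connectedComponentsWithStats(m)
for i in range(1,n):
  if st[i,4]>60: print(st[i],ce[i])
```

```text
1.55 [ 499.59494855 -194.12356677  159.98630705] [-0.015 -0.005  0.     0.002  0.001  0.004]
[244 122  32  57 911] [260.07903403 151.70581778]
[ 72 287  32  59 506] [ 83.72529644 316.63241107]
[413 287  33  59 595] [433.13277311 312.97478992]
[ 235  362  277   22 2624] [403.29306402 374.22713415]
```

View pics/w1.png

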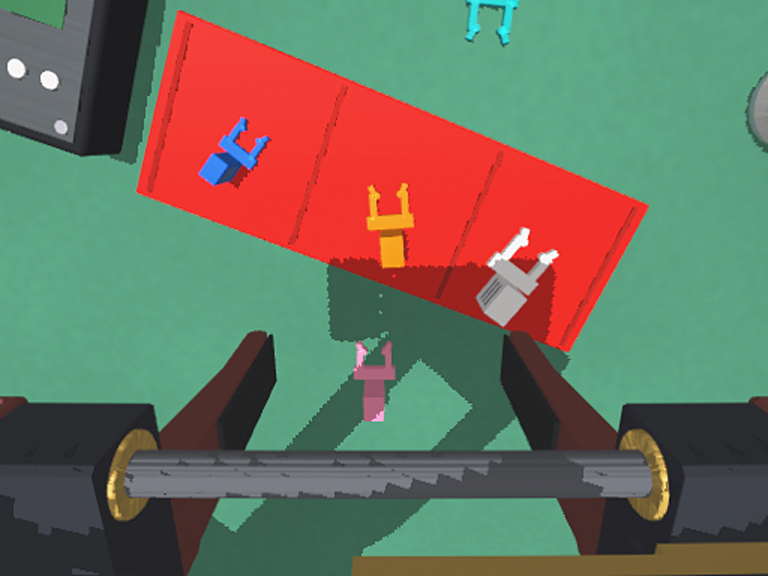

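In the wrist view, the orange clip is almost upright in the picture. Its tips are at about (375,188) and (403,186) in the 1.5x image, and its tail at about (392,250). The blue and white clips are well to each side.

Run:
```python
from h import *
import pickle
s,w=pickle.load(open('w1.pkl','rb'))
cv2.imwrite('pics/w1z.png',cv2.resize(w['frame'][115:185,230:290],None,fx=8,fy=8,interpolation=cv2.INTER_CUBIC))
```

```text
(no output)
```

View pics/w1z.png

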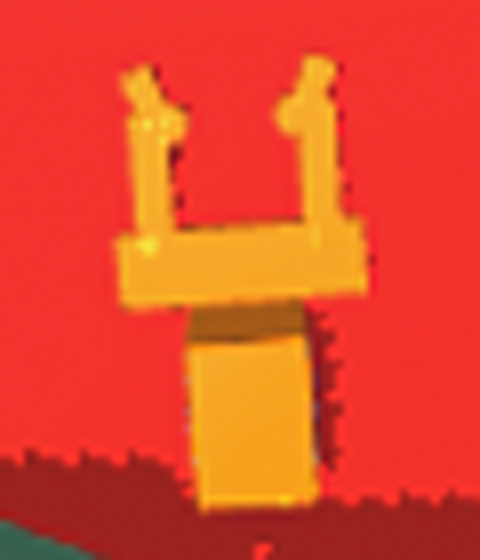

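Run:
```python
from h import *
import pickle
s,w=pickle.load(open('w1.pkl','rb'))
k=lambda a:np.array(a)/8+[230,115]-0.44
T=onz(w,k([(187,345),(307,335),(318,498),(200,510)]),40,s)
W=onz(w,k([(115,237),(365,218),(368,290),(122,308)]),12,s)
t=onz(w,k([(137,80),(318,68)]),12,s)
L=onz(w,k([(172,122),(290,115)]),12,s).mean(0)
for n,Q in(('tail',T),('web',W)):
    print(n,Q.mean(0),[np.linalg.norm(Q[i]-Q[(i+1)%4]).round(1) for i in range(4)])
    a=Q[:2].mean(0)-Q[2:].mean(0);b=Q[[0,3]].mean(0)-Q[[1,2]].mean(0)
    print(np.degrees(np.arctan2(a[1],a[0])),np.degrees(np.arctan2(-b[0],b[1])))
print('tips',t.mean(0),'lugs',L)
for q in (t.mean(0),L): d=q-T.mean(0);print(np.degrees(np.arctan2(d[1],d[0])),np.linalg.norm(d[:2]))
d=L-W.mean(0);print('web-lug',np.degrees(np.arctan2(d[1],d[0])),np.linalg.norm(d[:2]))
```

```text
tail [ 506.79833201 -195.46922113   40.        ] [np.float64(15.3), np.float64(21.5), np.float64(15.4), np.float64(21.8)]
20.208835459564927 21.421648098809158
web [ 521.48270018 -189.95950611   12.        ] [np.float64(34.3), np.float64(10.0), np.float64(34.0), np.float64(9.9)]
20.040024264341877 20.284346009560075
tips [ 545.55586626 -180.94092712   12.        ] lugs [ 539.99546188 -183.0280451    12.        ]
20.548551918439998 41.39103511766803
20.54432100934994 35.45183059148504
web-lug 20.526668397397568 19.76783997905867
```

Run:
```python
from h import *
from plant import arm
inc(arm.read_state(),[506.8,-195.5,14],np.radians(20.5))
```

```text
shift [0.1461 0.0067 0.0031] rot [-0.08   -0.0003  0.0004]
```

Emit:
apply_moves(
  increments=[
    [0.02,0.007,0.003,-0.04,0,0,-1],
    [0.05,0.007,0.003,-0.08,0,0,-1],
    [0.08,0.007,0.003,-0.08,0,0,-1],
    [0.105,0.007,0.003,-0.08,0,0,-1],
    [0.125,0.007,0.003,-0.08,0,0,-1],
    [0.14,0.007,0.003,-0.08,0,0,-1],
    [0.146,0.007,0.003,-0.08,0,0,-1],
    [0.146,0.007,0.003,-0.08,0,0,-1],
    [0.146,0.007,0.003,-0.08,0,0,-1],
  ],
  squeeze=30,
)

```text
clock: 2.5
eef_pos: [507.3, -196.1, 14.7]
tool_rot: [[0.0, 0.937, 0.349], [-0.0, 0.349, -0.937], [-1.0, 0.0, 0.0]]
wrist_force: [0.1, -0.2, 0.7]
width: 87.7
```

Emit:
apply_moves(
  increments=[
    [0,0,0,0,0,0,1],
    [0,0,0,0,0,0,1],
    [0,0,0,0,0,0,1],
    [0,0,0,0,0,0,1],
    [0,0,0,0,0,0,1],
    [0,0,0,0,0,0,1],
    [0,0,0,0,0,0,1],
    [0,0,0,0,0,0,1],
    [0,0,0,0,0,0,1],
    [0,0,0,0,0,0,1],
    [0,0,0,0,0,0,1],
    [0,0,0,0,0,0,1],
  ],
  squeeze=45,
)

```text
clock: 3.7
eef_pos: [507.3, -196.1, 14.7]
tool_rot: [[0.0, 0.937, 0.349], [-0.0, 0.349, -0.937], [-1.0, 0.0, 0.0]]
wrist_force: [-0.9, -0.1, -0.2]
width: 0.9
```

Run:
```python
from h import *
from plant import arm
s=arm.read_state();print(s['clock'],s['eef_pos'],s['width'],s['wrist_force'])
print(inc(s,[560,40,180],0))
```

```text
3.7 [ 507.30247789 -196.09812934   14.68334236] 0.9267544123908819 [-0.8629229  -0.06049717 -0.16062787]
shift [-0.1654  0.1319 -0.2027] rot [ 3.57e-01  4.00e-04 -2.00e-04]
(array([-0.16537531,  0.13190371, -0.20273473]), array([ 3.56960010e-01,  3.67435306e-04, -2.44748632e-04]))
```

The jaws shut to 0.9 mm, so they missed the tail. I'll take a look.

Run:
```python
from h import *
from plant import arm
import pickle
s=arm.read_state()
for n in('wrist','scene','top'):
    c=arm.capture(n);pickle.dump((s,c),open(n+'2.pkl','wb'))
    f=c['frame']
    if n=='scene': f=f[100:240,180:350];
    if n=='top': f=f[160:280,250:420]
    cv2.imwrite(f'pics/{n}2.png',cv2.resize(f,None,fx=1.5 if n=='wrist' else 4,fy=1.5 if n=='wrist' else 4,interpolation=cv2.INTER_CUBIC))
```

```text
(no output)
```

View pics/wrist2.png

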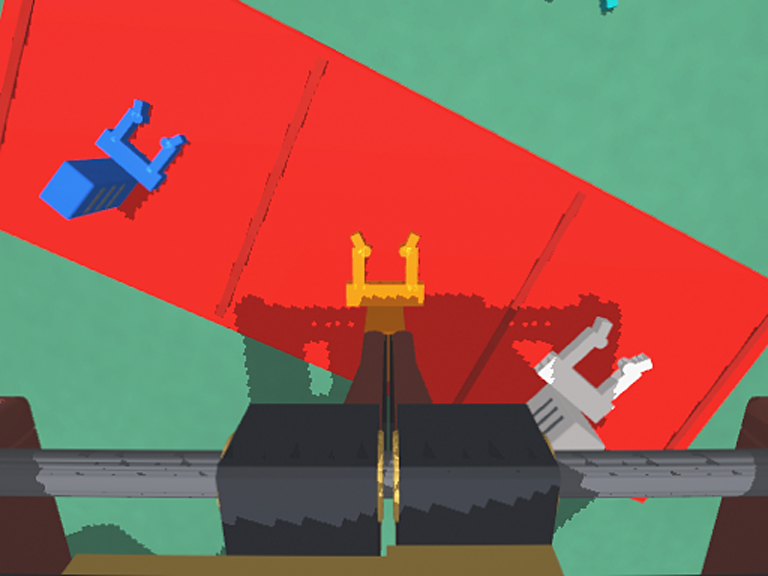

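View pics/scene2.png

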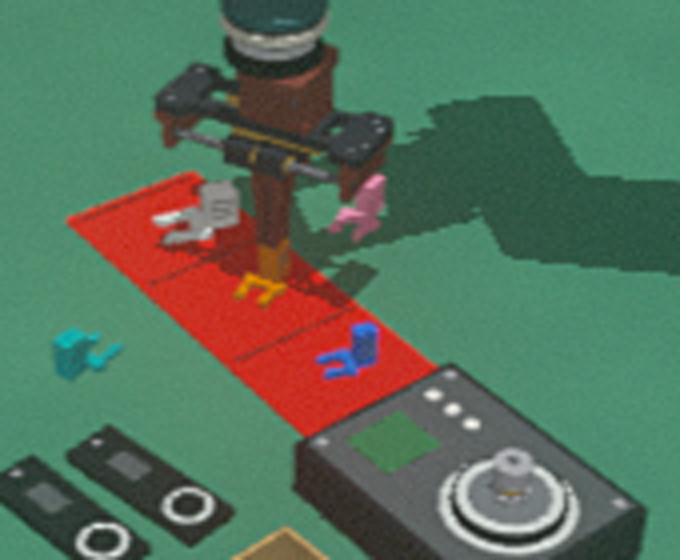

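Run:
```python
from h import *
import pickle
s,w=pickle.load(open('wrist2.pkl','rb'))
print('TCP proj x1.5',proj(w,s['eef_pos'],s)*1.5)
k=lambda a:np.array(a)/1.5
print('web now',onz(w,k([(346,285),(424,285),(424,305),(346,305)]),12,s))
print('tips',onz(w,k([(357,236),(413,236)]),12,s))
u=w['frame'][130:280,200:330];cv2.imwrite('pics/w2z.png',cv2.resize(u,None,fx=4.5,fy=4,interpolation=cv2.INTER_CUBIC))
_,t=pickle.load(open('top2.pkl','rb'));s_,c=pickle.load(open('scene2.pkl','rb'))
print('TCP in scene zoom',(proj(c,s['eef_pos'])-[180,100])*4)
```

```text
TCP proj x1.5 [[386.73204854 330.34532613]]
web now [[ 519.9950746  -172.53080066   12.        ]
 [ 531.8084691  -204.19267675   12.        ]
 [ 523.23704669 -207.62457975   12.        ]
 [ 511.26263645 -175.5281067    12.        ]]
tips [[ 542.03860198 -169.83657951   12.        ]
 [ 550.2512248  -191.84289496   12.        ]]
TCP in scene zoom [[268.44545171 266.57548858]]
```

View pics/w2z.png

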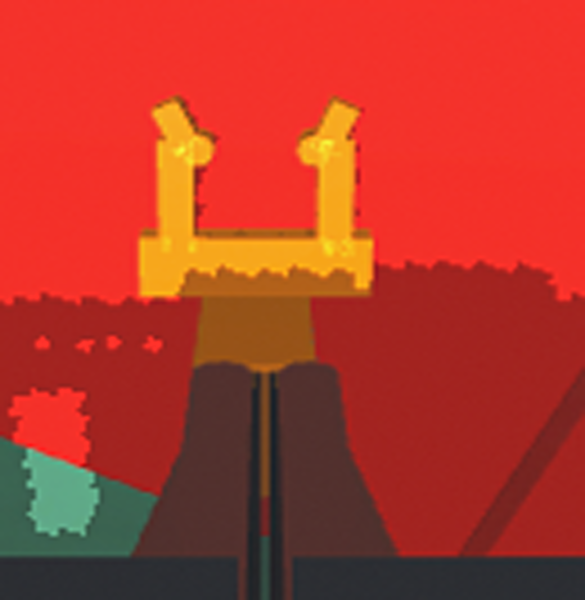

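View pics/top2.png

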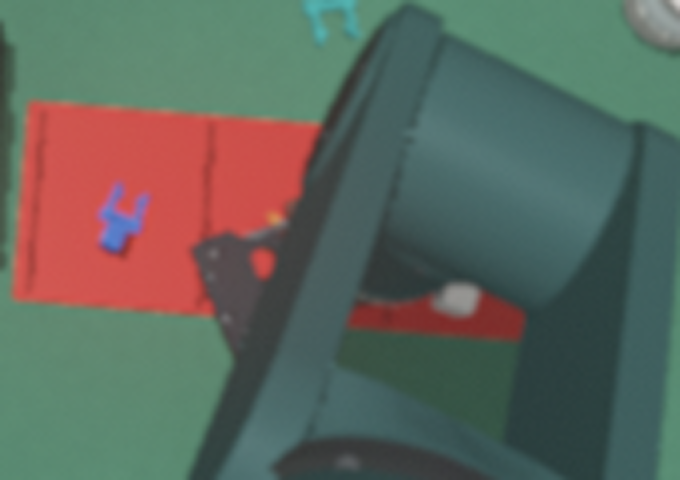

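```bash
python3 - <<'E'
from h import *
import pickle
s,w=pickle.load(open('wrist2.pkl','rb'));_,c=pickle.load(open('scene2.pkl','rb'))
o=np.array([534.2,-185.2,6]);a=np.radians(20.5)
R=np.array([[np.cos(a),-np.sin(a),0],[np.sin(a),np.cos(a),0],[0,0,1]])
P=[(-18.3,8,34),(-18.3,-8,34),(-40.3,8,34),(-40.3,-8,34),(-18.3,8,0),(-18.3,17,6),(-18.3,-17,6),(14,0,6)]
for p in P:
    X=o+R@np.array(p);print(p,((proj(w,X,s)[0]-[200,130])*[4.5,4]).round(),((proj(c,X)[0]-[180,100])*4).round())
print(s['joint_pos'])
E
python3 -c "
import pickle,cv2
_,c=pickle.load(open('scene2.pkl','rb'));cv2.imwrite('pics/s2zz.png',cv2.resize(c['frame'][130:180,225:275],None,fx=12,fy=12,interpolation=cv2.INTER_NEAREST))"
```

```text
(-18.3, 8, 34) [191. 363.] [272. 251.]
(-18.3, -8, 34) [317. 363.] [254. 245.]
(-40.3, 8, 34) [194. 499.] [285. 237.]
(-40.3, -8, 34) [315. 499.] [267. 231.]
(-18.3, 8, 0) [202. 282.] [272. 285.]
(-18.3, 17, 6) [139. 294.] [282. 283.]
(-18.3, -17, 6) [371. 294.] [245. 270.]
(14, 0, 6) [254. 101.] [244. 298.]
[-4.95780158e-01  5.08438371e-01  1.80953189e+00 -1.82068921e-04
  8.23204045e-01  7.18179910e-01]
```

View pics/s2zz.png

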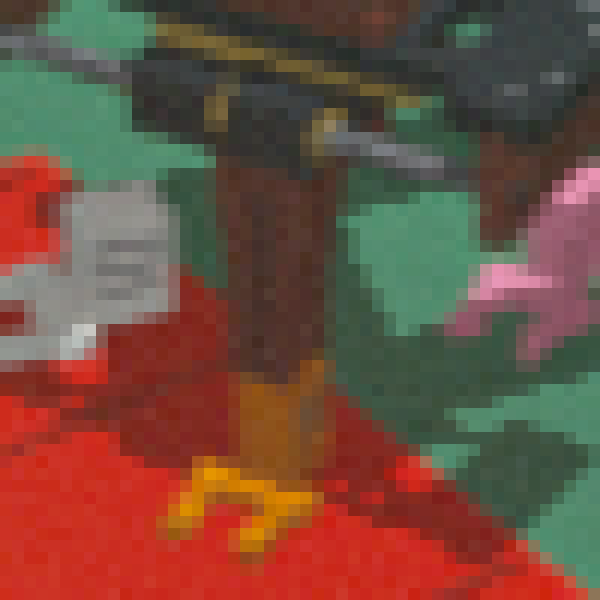

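The pictures put the clip exactly where I measured it, unmoved. Yet the closed fingers look as if they are inside the tail, and the opening reads 0.9 mm. I'll open in small steps to see how the two interact.

Emit:
apply_moves(
  increments=[
    [0,0,0,0,0,0,0.5],
    [0,0,0,0,0,0,0.4],
    [0,0,0,0,0,0,0.4],
    [0,0,0,0,0,0,0.4],
  ],
  squeeze=15,
)

```text
clock: 4.25
eef_pos: [507.3, -196.1, 14.7]
tool_rot: [[0.0, 0.937, 0.349], [-0.0, 0.349, -0.937], [-1.0, 0.0, 0.0]]
wrist_force: [-0.7, -0.8, -0.2]
width: 25.5
```

Run:
```python
from h import *
from plant import arm
import pickle
s=arm.read_state();c=arm.capture('wrist');print(s['clock'],s['eef_pos'],s['width'],s['wrist_force'])
u=c['frame'][130:280,180:350];cv2.imwrite('pics/w3z.png',cv2.resize(u,None,fx=4,fy=4,interpolation=cv2.INTER_CUBIC))
```

```text
4.25 [ 507.31830437 -196.10993322   14.69988767] 25.492305761437226 [-0.67517063 -0.77673349 -0.1538802 ]
```

View pics/w3z.png

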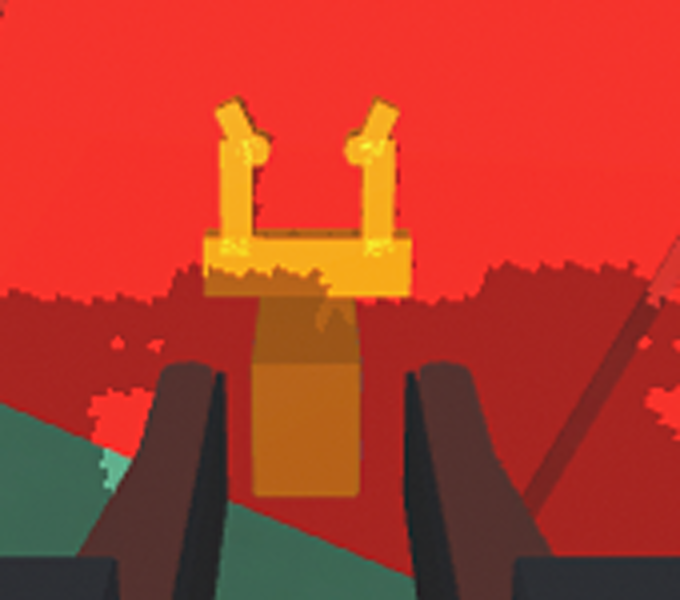

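Run:
```python
from h import *
from plant import arm
import pickle
s,c=pickle.load(open('wrist2.pkl','rb'))
R=np.array(s['tool_rot'])
for x in(0,-19,-40):
  for y in(10,0,-10):
    print(x,y,[((proj(c,s['eef_pos']+R@np.array([x,y,z]),s)[0]-[180,130])*4).round() for z in(-12.7,12.7)])
s=arm.read_state();c=arm.capture('scene')
u=c['frame'][130:180,225:275];cv2.imwrite('pics/s3z.png',cv2.resize(u,None,fx=12,fy=12,interpolation=cv2.INTER_NEAREST))
for z in(-12.7,12.7): print(((proj(c,s['eef_pos']+R@np.array([0,0,z]))[0]-[225,130])*12).round())
```

```text
0 10 [array([233., 304.]), array([389., 304.])]
0 0 [array([234., 361.]), array([388., 361.])]
0 -10 [array([236., 416.]), array([387., 416.])]
-19 10 [array([225., 350.]), array([397., 350.])]
-19 0 [array([227., 411.]), array([395., 411.])]
-19 -10 [array([228., 471.]), array([394., 471.])]
-40 10 [array([215., 412.]), array([407., 413.])]
-40 0 [array([216., 480.]), array([405., 480.])]
-40 -10 [array([218., 545.]), array([404., 545.])]
[307. 453.]
[224. 426.]
```

View pics/s3z.png

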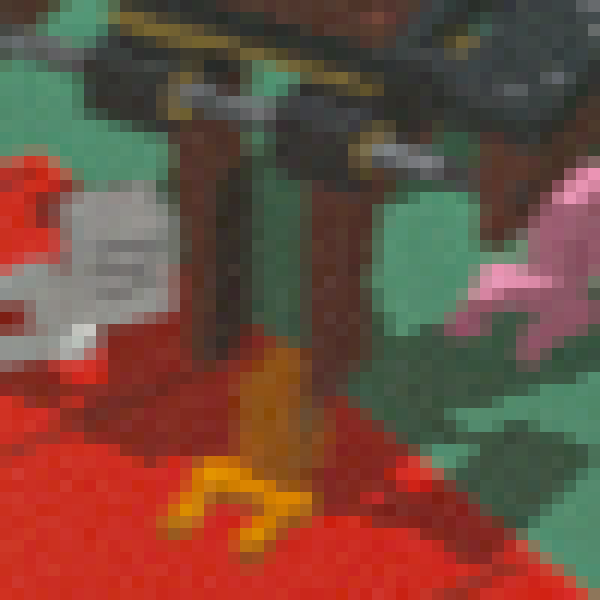

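The scene view shows the fingertips at about (215,360) and (335,390), but the reported TCP projects to about (224,426) and (307,453). The wrist view shows them about as far back. Both views, plus the full closure, agree that the real fingertips sit about 22 to 26 mm behind the reported TCP. So the jaws closed just above the tail. I'll go down in small steps and watch the force.

Emit:
apply_moves(
  increments=[
    [0.002,0,0,0,0,0,0.3],
    [0.004,0,0,0,0,0,0.2],
    [0.006,0,0,0,0,0,0.2],
    [0.007,0,0,0,0,0,0.2],
    [0.008,0,0,0,0,0,0.2],
    [0.008,0,0,0,0,0,0.2],
  ],
)

```text
clock: 4.95
eef_pos: [507.2, -196.1, 6.5]
tool_rot: [[0.0, 0.937, 0.349], [-0.0, 0.349, -0.937], [-1.0, 0.0, 0.0]]
wrist_force: [0.4, 0.5, -1.3]
width: 35.2
```

Emit:
apply_moves(
  increments=[
    [0.001,0,0,0,0,0,0.2],
    [0.002,0,0,0,0,0,0.2],
    [0.003,0,0,0,0,0,0.2],
    [0.004,0,0,0,0,0,0.2],
    [0.005,0,0,0,0,0,0.2],
  ],
)

```text
clock: 5.45
eef_pos: [507.3, -196.1, 1.4]
tool_rot: [[0.0, 0.937, 0.349], [-0.0, 0.349, -0.937], [-1.0, 0.0, 0.0]]
wrist_force: [-0.2, 0.0, 0.6]
width: 35.2
```

Run:
```python
from h import *
from plant import arm
import pickle
s=arm.read_state();c=arm.capture('scene');w=arm.capture('wrist');print(s['eef_pos'],s['width'],s['wrist_force'])
u=c['frame'][130:180,225:275];a=cv2.resize(u,(480,480),interpolation=cv2.INTER_NEAREST)
u=w['frame'][130:290,180:340];b=cv2.resize(u,(480,480));cv2.imwrite('pics/d1.png',np.hstack([a,b])[:, :960][:, :] if 0 else cv2.resize(np.hstack([a,b]),(800,400)))
```

```text
[ 507.25222313 -196.06910362    1.44711597] 35.216803544527075 [-0.20422882  0.01875896  0.64453302]
```

View pics/d1.png

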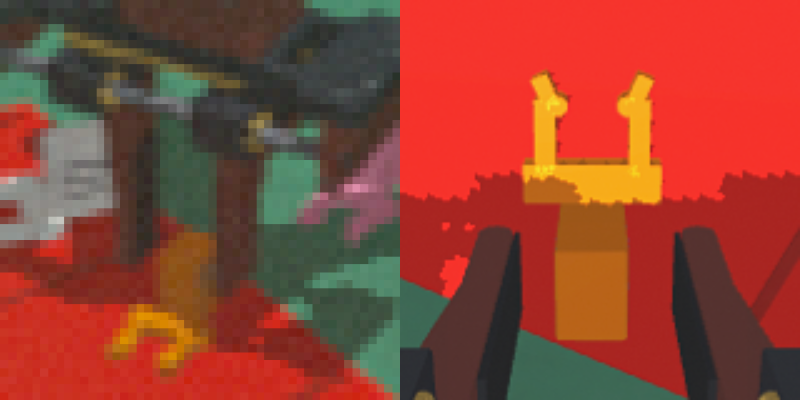

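The reported TCP height of 1.4 is already below the pad's top, and nothing has touched, so the offset is confirmed. I'll go down about 10 mm more and close.

Emit:
apply_moves(
  increments=[
    [0.0015,0,0,0,0,0,0.2],
    [0.003,0,0,0,0,0,0.2],
    [0.0045,0,0,0,0,0,0.2],
    [0.006,0,0,0,0,0,0.2],
    [0.0075,0,0,0,0,0,0.2],
    [0.009,0,0,0,0,0,0.2],
  ],
)

```text
clock: 6.15
eef_pos: [507.1, -196.0, -7.8]
tool_rot: [[-0.0, 0.937, 0.349], [-0.0, 0.349, -0.937], [-1.0, -0.0, -0.0]]
wrist_force: [-0.1, -0.0, -0.0]
width: 35.0
```

Emit:
apply_moves(
  increments=[
    [0,0,0,0,0,0,1],
    [0,0,0,0,0,0,1],
    [0,0,0,0,0,0,1],
    [0,0,0,0,0,0,1],
    [0,0,0,0,0,0,1],
    [0,0,0,0,0,0,1],
    [0,0,0,0,0,0,1],
  ],
  squeeze=40,
)

```text
clock: 6.85
eef_pos: [507.0, -195.9, -7.8]
tool_rot: [[-0.0, 0.937, 0.349], [0.0, 0.349, -0.937], [-1.0, -0.0, -0.0]]
wrist_force: [-0.5, 0.8, 0.2]
width: 15.9
```

The opening is 15.9 mm, which matches the 16 mm tail, so the clip is held. Next I'll lift it and carry it to the unit.

Emit:
apply_moves(
  increments=[
    [-0.01,0,0,0,0,0,1],
    [-0.03,0,0,0,0,0,1],
    [-0.06,0,0,0,0,0,1],
    [-0.1,0,0,0,0,0,1],
    [-0.13,0,0,0,0,0,1],
    [-0.15,0,0,0,0,0,1],
    [-0.158,0,0,0,0,0,1],
    [-0.158,0,0,0,0,0,1],
  ],
)

```text
clock: 7.65
eef_pos: [507.7, -196.3, 151.5]
tool_rot: [[0.002, 0.937, 0.349], [-0.001, 0.349, -0.937], [-1.0, 0.001, 0.002]]
wrist_force: [0.1, 0.1, -1.8]
width: 16.0
```

Run:
```python
from h import *
from plant import arm
s=arm.read_state();print(s['clock'],s['eef_pos'],s['width'],s['wrist_force'])
inc(s,[505,147,150],np.radians(-3.7))
```

```text
7.65 [ 507.72154308 -196.29503263  151.48356868] 15.96665308963813 [ 0.1320383   0.08672162 -1.75656356]
shift [ 0.0011  0.1174 -0.3226] rot [ 0.4216  0.0015 -0.0018]
```

Emit:
apply_moves(
  increments=[
    [0,0.008,-0.022,0.03,0,0,1],
    [0,0.018,-0.05,0.065,0,0,1],
    [0,0.03,-0.082,0.107,0,0,1],
    [0,0.042,-0.115,0.15,0,0,1],
    [0,0.054,-0.148,0.193,0,0,1],
    [0,0.066,-0.181,0.236,0,0,1],
    [0,0.078,-0.214,0.28,0,0,1],
    [0.001,0.09,-0.247,0.323,0,0,1],
    [0.001,0.1,-0.275,0.36,0.001,-0.001,1],
    [0.001,0.108,-0.297,0.388,0.001,-0.001,1],
    [0.001,0.114,-0.313,0.409,0.001,-0.002,1],
    [0.001,0.117,-0.322,0.421,0.001,-0.002,1],
    [0.001,0.117,-0.322,0.421,0.001,-0.002,1],
    [0.001,0.117,-0.322,0.421,0.001,-0.002,1],
  ],
)

```text
clock: 9.05
eef_pos: [503.9, 146.0, 148.9]
tool_rot: [[-0.002, 0.998, -0.063], [-0.001, -0.063, -0.998], [-1.0, -0.002, 0.001]]
wrist_force: [0.3, 0.2, -1.2]
width: 15.6
```

Run:
```python
from h import *
from plant import arm
import pickle
s=arm.read_state();w=arm.capture('wrist');pickle.dump((s,w),open('w4.pkl','wb'));print(s['clock'],s['eef_pos'],s['width'],s['wrist_force'])
cv2.imwrite('pics/w4.png',cv2.resize(w['frame'],None,fx=1.5,fy=1.5,interpolation=cv2.INTER_CUBIC))
```

```text
9.05 [503.8897769  145.96654838 148.89344033] 15.588199445045348 [ 0.30911915  0.16294979 -1.22230473]
```

View pics/w4.png

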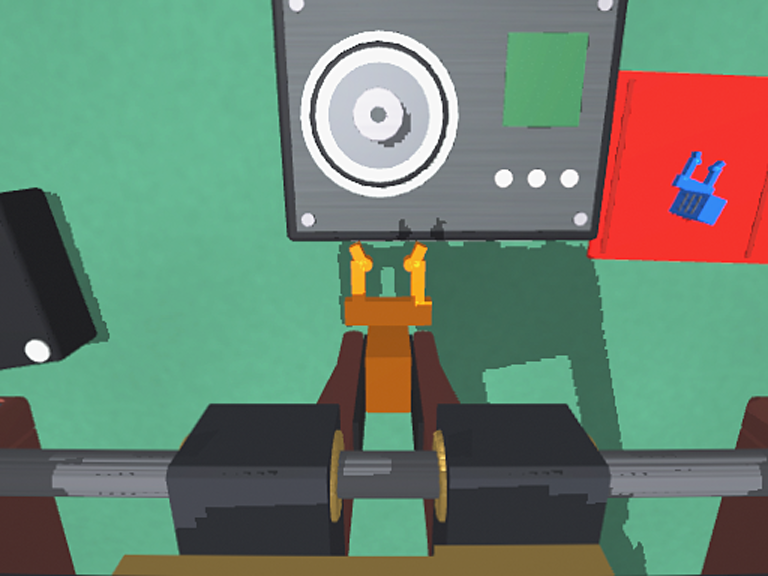

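The wrist view shows the clip gripped square, with its web at about (388,312) and its mouth ahead. The wheel's dark circle is centred near (379,114), and the spindle end is at (378,114). Now I'll measure these.

Run:
```python
from h import *
import pickle
s,w=pickle.load(open('w4.pkl','rb'));f=w['frame']
hsv=cv2.cvtColor(f,cv2.COLOR_BGR2HSV)
# ring circles
m=cv2.inRange(hsv,(0,0,190),(180,40,255))
cs,hi=cv2.findContours(m,cv2.RETR_CCOMP,cv2.CHAIN_APPROX_NONE)
for q,h in zip(cs,hi[0]):
    if len(q)<12: continue
    q2=q[:,0];
    if not(q2[:,0].mean()<410 and q2[:,1].mean()<160 and q2[:,0].mean()>180): continue
    out=[]
    for z in(50,60,95):
        W=onz(w,q2,z,s)[:,:2];A=np.c_[2*W,np.ones(len(W))];so=np.linalg.lstsq(A,(W**2).sum(1),rcond=None)[0];out.append((so[:2].round(1),np.sqrt(so[2]+so[0]**2+so[1]**2).round(1)))
    print(len(q),h[3],q2.mean(0).round(1),out)
cv2.imwrite('pics/w4a.png',cv2.resize(f[10:140,190:320],None,fx=5,fy=5,interpolation=cv2.INTER_CUBIC))
cv2.imwrite('pics/w4b.png',cv2.resize(f[155:285,195:325],None,fx=5,fy=5,interpolation=cv2.INTER_CUBIC))
sc=onz(w,np.array([(297,4),(605,4),(580,219),(307,219)])/1.5,50,s);print(sc)
for a,b in((0,1),(3,2),(3,0),(2,1)): d=sc[b]-sc[a];print(np.degrees(np.arctan2(d[1],d[0])),np.linalg.norm(d))
```

```text
22 -1 [386.5 145.5] [(array([529.1,  23.3]), np.float64(3.6)), (array([531.1,  27.4]), np.float64(3.4)), (array([538. ,  41.7]), np.float64(3.0))]
22 -1 [204.6 146. ] [(array([539.2, 193.5]), np.float64(3.7)), (array([540.8, 191.7]), np.float64(3.6)), (array([546.6, 185.3]), np.float64(3.1))]
31 -1 [379.3 118.3] [(array([554.6,  31.4]), np.float64(5.1)), (array([555.7,  35.2]), np.float64(4.9)), (array([559.5,  48.6]), np.float64(4.3))]
31 -1 [357.3 118.4] [(array([555.7,  51.6]), np.float64(5.1)), (array([556.8,  54.7]), np.float64(4.9)), (array([560.5,  65.6]), np.float64(4.3))]
31 -1 [335.4 118.4] [(array([556.9,  71.5]), np.float64(5.1)), (array([558.,  74.]), np.float64(4.9)), (array([561.5,  82.4]), np.float64(4.3))]
246 -1 [252.4  76. ] [(array([596.9, 144.9]), np.float64(36.9)), (array([596.5, 144.8]), np.float64(35.6)), (array([595.2, 144.3]), np.float64(31.1))]
32 6 [251.9  76. ] [(array([598.2, 145.3]), np.float64(4.9)), (array([597.8, 145.1]), np.float64(4.8)), (array([596.3, 144.6]), np.float64(4.2))]
101 6 [263.7  86.4] [(array([592.1, 139. ]), np.float64(12.1)), (array
[... 295 characters left out ...]
 (array([596.2, 144.7]), np.float64(39.6)), (array([594.9, 144.3]), np.float64(34.6))]
24 -1 [403.    2.5] [(array([648.3,  16.3]), np.float64(3.1)), (array([646.1,  20.7]), np.float64(2.9)), (array([638.5,  35.9]), np.float64(2.6))]
25 -1 [197.2   2.6] [(array([658.4, 186.2]), np.float64(3.2)), (array([655.9, 184.6]), np.float64(3.1)), (array([647. , 179.1]), np.float64(2.7))]
[[658.25316478 185.63661408  50.        ]
 [648.14791035  15.97771231  50.        ]
 [528.59657105  23.08844984  50.        ]
 [539.26432941 193.54033205  50.        ]]
-93.40863458412356 169.95958083466977
-93.58119468483332 170.7853776490193
-3.800234069075822 119.25104486752333
-3.403858395056055 119.76262070248791
```

View pics/w4a.png

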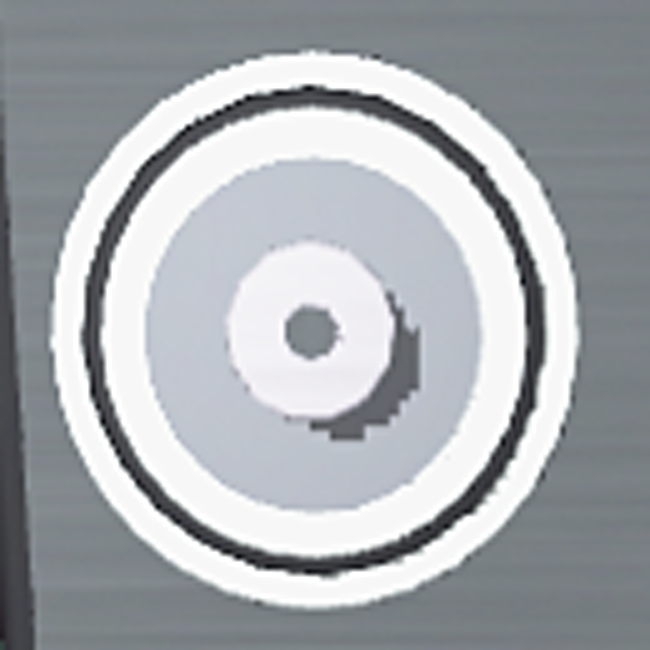

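View pics/w4b.png

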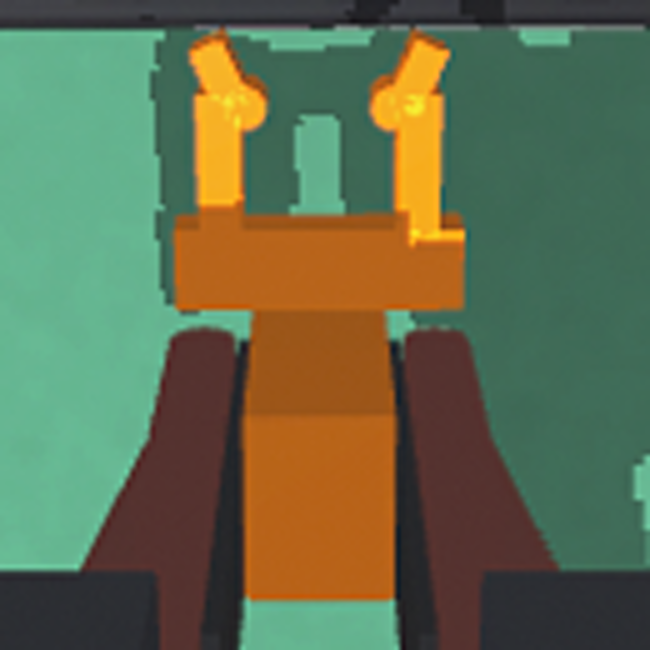

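```bash
cat >> h.py <<'E'
def clipcs(w,s,zo,f=5,off=(195,155),tail=None,web=None,lug=None):
    k=lambda a:np.array(a,float)/f+np.array(off)-0.4
    for n,q,z in(('tail',tail,s['eef_pos'][2]+zo+34),('web',web,s['eef_pos'][2]+zo+6),('lug',lug,s['eef_pos'][2]+zo+6)):
        P=onz(w,k(q),z,s);T=(P-s['eef_pos'])@np.array(s['tool_rot']);print(n,'in tool y,z',T[:,1:].round(2).tolist(),'mean',T.mean(0).round(2))
E
python3 - <<'E'
from h import *
import pickle
from plant import arm
s,w=pickle.load(open('w4.pkl','rb'))
clipcs(w,s,13.8,tail=[(243,415),(397,415),(397,600),(245,600)],web=[(175,230),(464,230),(464,310),(174,310)],lug=[(255,105),(383,105)])
s1,w1=s,w
T=lambda X:(np.array(X)-s['eef_pos'])@np.array(s['tool_rot'])
print('axis in tool',T([596.3,144.7,90]))
s=arm.read_state();inc(s,[587,145.3,125],np.radians(-3.55))
E
```

```text
tail in tool y,z [[11.46, -7.33], [11.45, 8.13], [-9.98, 8.47], [-9.96, -7.44]] mean [-47.8    0.74   0.46]
web in tool y,z [[21.1, -16.36], [21.09, 17.13], [11.06, 17.42], [11.08, -16.75]] mean [-19.84  16.08   0.36]
lug in tool y,z [[36.1, -6.91], [36.1, 7.55]] mean [-19.88  36.1    0.32]
axis in tool [58.66958509 92.4448642  -4.63871334]
shift [ 0.024   0.0828 -0.0049] rot [-0.0018  0.0013  0.0019]
```

Run:
```python
from h import *
import pickle
c=pickle.load(open('scene.pkl','rb'));f=c['frame']
cv2.imwrite('pics/sz.png',cv2.resize(f[205:245,285:335],None,fx=15,fy=15,interpolation=cv2.INTER_CUBIC))
hsv=cv2.cvtColor(f,cv2.COLOR_BGR2HSV);m=cv2.inRange(hsv,(0,0,135),(180,60,255));m[:205]=0;m[:,:285]=0;m[245:]=0;m[:,330:]=0
q=max(cv2.findContours(m,cv2.RETR_EXTERNAL,cv2.CHAIN_APPROX_NONE)[0],key=len)[:,0]
for z in(50,60):
    W=onz(c,q,z)[:,:2];A=np.c_[2*W,np.ones(len(W))];so=np.linalg.lstsq(A,(W**2).sum(1),rcond=None)[0];print(z,so[:2],np.sqrt(so[2]+so[0]**2+so[1]**2))
for z in(60,90,95,100,105,110):print(z,(proj(c,[596.3,144.7,z])[0]-[285,205])*15+7, (proj(c,[596.3,144.7,50])[0]))
```

```text
50 [592.72651633 144.23183715] 46.31450331871014
60 [601.06365873 150.85453652] 45.7777945871502
60 [326.80697084 283.19255362] [306.00282163 226.12517501]
90 [341.40669394 158.59630179] [306.00282163 226.12517501]
95 [343.88568411 137.4507009 ] [306.00282163 226.12517501]
100 [346.37802209 116.19430757] [306.00282163 226.12517501]
105 [348.88381934  94.8262195 ] [306.00282163 226.12517501]
110 [351.4031886   73.34552428] [306.00282163 226.12517501]
```

View pics/sz.png

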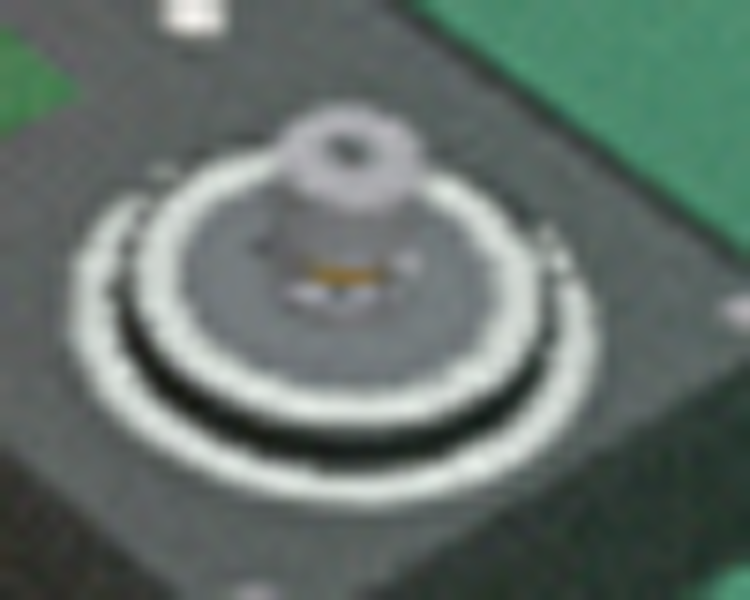

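Emit:
apply_moves(
  increments=[
    [0,0.01,-0.001,0,0.001,0.002,1],
    [0,0.025,-0.002,-0.001,0.001,0.002,1],
    [0,0.045,-0.003,-0.002,0.001,0.002,1],
    [0.003,0.065,-0.004,-0.002,0.001,0.002,1],
    [0.01,0.077,-0.005,-0.002,0.001,0.002,1],
    [0.018,0.083,-0.005,-0.002,0.001,0.002,1],
    [0.024,0.083,-0.005,-0.002,0.001,0.002,1],
    [0.03,0.083,-0.005,-0.002,0.001,0.002,1],
    [0.035,0.083,-0.005,-0.002,0.001,0.002,1],
    [0.035,0.083,-0.005,-0.002,0.001,0.002,1],
  ],
)

```text
clock: 10.1
eef_pos: [585.8, 145.3, 113.1]
tool_rot: [[-0.002, 0.998, -0.062], [-0.0, -0.062, -0.998], [-1.0, -0.002, 0.001]]
wrist_force: [-1.0, 0.4, -2.5]
width: 15.6
```

The spindle end (dimple at zoom (346,152)) implies an end height of about 91 mm, and the brass band at (340,272) agrees. I'll go down to just above it, then touch slowly.

Emit:
apply_moves(
  increments=[
    [0.006,0.001,0,0,0,0,1],
    [0.014,0.001,0,0,0,0,1],
    [0.022,0.001,0,0,0,0,1],
    [0.027,0.001,0,0,0,0,1],
    [0.029,0.001,0,0,0,0,1],
    [0.029,0.001,0,0,0,0,1],
  ],
)

```text
clock: 10.7
eef_pos: [586.5, 145.2, 83.6]
tool_rot: [[-0.003, 0.998, -0.061], [-0.001, -0.061, -0.998], [-1.0, -0.003, 0.001]]
wrist_force: [0.4, -0.1, -1.8]
width: 15.6
```

Emit:
apply_moves(
  increments=[
    [0.0005,0,0,0,0,0,1],
    [0.001,0,0,0,0,0,1],
    [0.0015,0,0,0,0,0,1],
    [0.002,0,0,0,0,0,1],
  ],
)

```text
clock: 11.1
eef_pos: [586.6, 145.2, 81.8]
tool_rot: [[-0.002, 0.998, -0.062], [-0.001, -0.062, -0.998], [-1.0, -0.002, 0.001]]
wrist_force: [0.3, 0.6, -1.5]
width: 15.9
```

Emit:
apply_moves(
  increments=[
    [0.0005,0,0,0,0,0,1],
    [0.001,0,0,0,0,0,1],
    [0.0015,0,0,0,0,0,1],
  ],
)

```text
clock: 11.4
eef_pos: [586.6, 145.2, 80.3]
tool_rot: [[-0.002, 0.998, -0.061], [-0.001, -0.061, -0.998], [-1.0, -0.002, 0.001]]
wrist_force: [-0.2, -0.1, -2.5]
width: 15.7
```

Emit:
apply_moves(
  increments=[
    [0.0005,0,0,0,0,0,1],
    [0.001,0,0,0,0,0,1],
  ],
)

```text
clock: 11.6
eef_pos: [586.6, 145.2, 79.2]
tool_rot: [[-0.002, 0.998, -0.061], [-0.001, -0.061, -0.998], [-1.0, -0.002, 0.001]]
wrist_force: [0.2, -0.7, -1.4]
width: 15.7
```

Emit:
apply_moves(
  increments=[
    [0.0004,0,0,0,0,0,1],
    [0.0008,0,0,0,0,0,1],
  ],
)

```text
clock: 11.8
eef_pos: [586.6, 145.2, 78.4]
tool_rot: [[-0.002, 0.998, -0.061], [-0.001, -0.061, -0.998], [-1.0, -0.002, 0.001]]
wrist_force: [-0.1, -0.4, -1.3]
width: 15.9
```

Emit:
apply_moves(
  increments=[
    [0.0004,0,0,0,0,0,1],
    [0.0008,0,0,0,0,0,1],
  ],
)

```text
clock: 12.0
eef_pos: [586.6, 145.2, 77.5]
tool_rot: [[-0.002, 0.998, -0.061], [-0.001, -0.061, -0.998], [-1.0, -0.002, 0.001]]
wrist_force: [-0.4, 0.9, -1.8]
width: 15.4
```

Clip underside is now at about 91.3, with no contact yet.

Emit:
apply_moves(
  increments=[
    [0.0004,0,0,0,0,0,1],
    [0.0008,0,0,0,0,0,1],
  ],
)

```text
clock: 12.2
eef_pos: [586.7, 145.2, 77.1]
tool_rot: [[-0.002, 0.998, -0.061], [-0.001, -0.061, -0.998], [-1.0, -0.002, 0.001]]
wrist_force: [-1.6, -0.7, 5.8]
width: 15.7
```

Emit:
apply_moves(
  increments=[
    [0.0004,0,0,0,0,0,1],
    [0.0008,0,0,0,0,0,1],
  ],
)

```text
clock: 12.4
eef_pos: [586.7, 145.2, 77.1]
tool_rot: [[-0.002, 0.998, -0.061], [-0.001, -0.061, -0.998], [-1.0, -0.002, 0.001]]
wrist_force: [-3.4, -0.4, 10.6]
width: 15.6
```

Contact came at TCP z of about 77.1 to 77.4, or clip underside of about 91.2, with some 12 N net. That agrees with the image estimate. The groove target is TCP z = 77.4 - 23 = 54.4. I'll come up a little, back off and go down.

Emit:
apply_moves(
  increments=[
    [-0.002,0,0,0,0,0,1],
    [-0.005,0,0,0,0,0,1],
    [-0.007,-0.005,0,0,-0.002,0,1],
    [-0.007,-0.018,0,0,-0.002,0,1],
    [-0.007,-0.035,0,0,-0.002,0,1],
    [-0.007,-0.05,0,0,-0.002,0,1],
    [-0.007,-0.056,0,0,-0.002,0,1],
    [-0.007,-0.056,0,0,-0.002,0,1],
  ],
)

```text
clock: 13.2
eef_pos: [529.2, 148.8, 84.1]
tool_rot: [[-0.003, 0.998, -0.061], [-0.003, -0.061, -0.998], [-1.0, -0.003, 0.003]]
wrist_force: [-0.9, 0.4, -0.7]
width: 15.7
```

Run:
```python
from h import *
from plant import arm
import pickle
s=arm.read_state();w=arm.capture('wrist');pickle.dump((s,w),open('w5.pkl','wb'));print(s['clock'],s['eef_pos'],s['width'],s['wrist_force'],s['tool_rot'])
cv2.imwrite('pics/w5a.png',cv2.resize(w['frame'][30:280,140:390],None,fx=3,fy=2.4,interpolation=cv2.INTER_CUBIC))
cv2.imwrite('pics/w5.png',cv2.resize(w['frame'][60:180,180:340],None,fx=5,fy=5,interpolation=cv2.INTER_CUBIC))
cv2.imwrite('pics/w5b.png',cv2.resize(w['frame'][155:285,195:325],None,fx=5,fy=5,interpolation=cv2.INTER_CUBIC))
```

```text
13.2 [529.19160721 148.77915364  84.1199519 ] 15.732640594021376 [-0.94626824  0.42236302 -0.65916596] [[-0.00317492  0.99813684 -0.06093252]
 [-0.00268713 -0.06094112 -0.99813775]
 [-0.99999135 -0.00300527  0.0028756 ]]
```

View pics/w5.png

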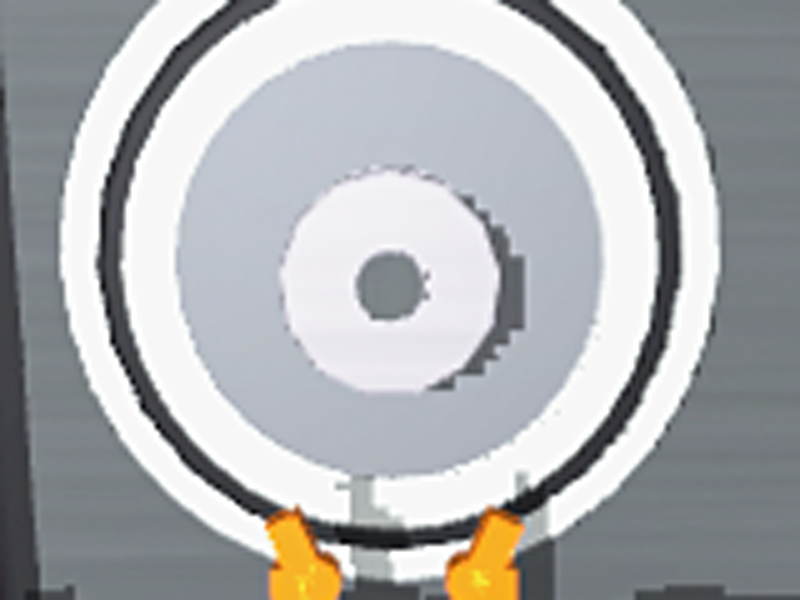

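View pics/w5b.png

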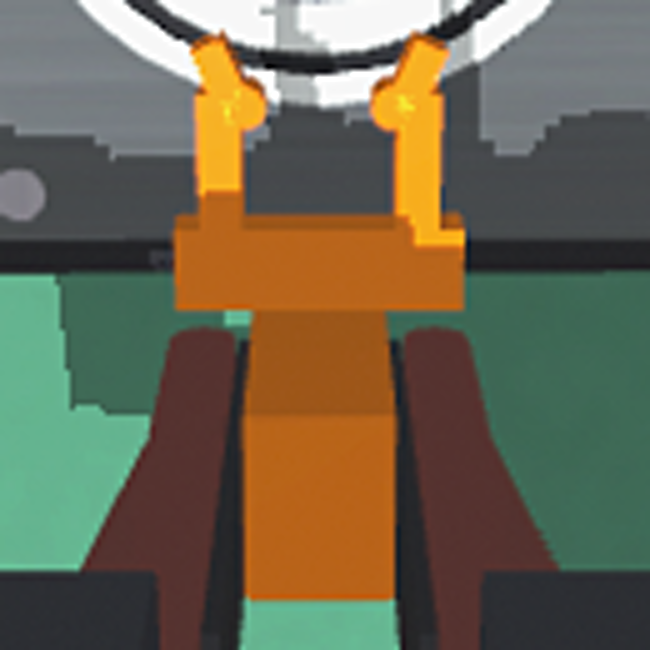

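The clip hasn't shifted in the hand: every edge is at the same pixels as before. The spindle end is centred at about (390,282) in the zoom, and the mouth's middle is at x of about 394. I'll compute the alignment.

Run:
```python
from h import *
import pickle
from plant import arm
s,w=pickle.load(open('w5.pkl','rb'));f=w['frame']
hsv=cv2.cvtColor(f,cv2.COLOR_BGR2HSV);m=cv2.inRange(hsv,(0,0,190),(180,40,255))
T=lambda P:(P-s['eef_pos'])@np.array(s['tool_rot'])
for cs in cv2.findContours(m,cv2.RETR_LIST,cv2.CHAIN_APPROX_NONE)[0]:
    q=cs[:,0]
    if len(q)<24 or abs(q[:,0].mean()-258)>25 or abs(q[:,1].mean()-115)>25: continue
    for z in(50,60,91.2):
        W=onz(w,q,z,s)[:,:2];A=np.c_[2*W,np.ones(len(W))];so=np.linalg.lstsq(A,(W**2).sum(1),rcond=None)[0];r=np.sqrt(so[2]+so[0]**2+so[1]**2);print(len(q),z,so[:2].round(2),r.round(2),T(np.r_[so[:2],z]).round(2))
k=lambda a:np.array(a)/5+[180,60]-.4
e=onz(w,k([(281,282),(500,282),(390,170),(390,393)]),91.2,s);print('end',e.round(1),T((e[0]+e[1])/2),np.linalg.norm(e[0]-e[1]),np.linalg.norm(e[2]-e[3]))
print('mouth',[T(p).round(2) for p in onz(w,k([(268,518),(522,518),(340,580),(447,580)]),s['eef_pos'][2]+19.8,s)])
```

```text
44 50 [593.36 144.9 ] 5.23 [33.93 64.39 -0.13]
44 60 [594.17 144.87] 4.99 [23.92 65.17 -0.12]
44 91.2 [596.72 144.77] 4.26 [-7.28 67.62 -0.09]
114 50 [591.87 138.9 ] 12.49 [33.95 63.26  5.95]
114 60 [592.75 139.14] 11.93 [23.94 64.1   5.68]
114 91.2 [595.5  139.88] 10.17 [-7.27 66.71  4.86]
328 50 [596.64 144.76] 36.86 [33.92 67.68 -0.19]
328 60 [597.31 144.73] 35.2 [23.91 68.31 -0.18]
328 91.2 [599.4  144.65] 30.02 [-7.29 70.3  -0.14]
617 50 [596.42 144.86] 43.72 [33.92 67.44 -0.28]
617 60 [597.1  144.83] 41.75 [23.91 68.09 -0.26]
617 91.2 [599.21 144.73] 35.6 [-7.29 70.11 -0.21]
end [[597.9 157.3  91.2]
 [596.4 132.2  91.2]
 [609.5 144.   91.2]
 [584.5 145.6  91.2]] [-7.28494288 68.07825772 -0.08273039] 25.118593294780638 25.060715641187414
mouth [array([-19.97,  43.28, -13.74]), array([-19.89,  43.27,  14.6 ]), array([-19.93,  36.11,  -5.78]), array([-19.89,  36.1 ,   6.3 ])]
```

Emit:
apply_moves(
  increments=[
    [0.006,0,-0.0004,0,0,0,1],
    [0.014,0,-0.0004,0,0,0,1],
    [0.022,0,-0.0004,0,0,0,1],
    [0.027,0,-0.0004,0,0,0,1],
    [0.0297,0,-0.0004,0,0,0,1],
    [0.0297,0,-0.0004,0,0,0,1],
    [0.0297,0,-0.0004,0,0,0,1],
  ],
)

```text
clock: 13.95
eef_pos: [530.7, 149.1, 54.6]
tool_rot: [[-0.002, 0.998, -0.061], [-0.003, -0.061, -0.998], [-1.0, -0.002, 0.003]]
wrist_force: [-0.3, -0.0, -1.7]
width: 15.9
```

Run:
```python
from h import *
from plant import arm
s=arm.read_state();c=arm.capture('scene');print(s['clock'],s['eef_pos'],s['width'],s['wrist_force'])
cv2.imwrite('pics/s6.png',cv2.resize(c['frame'][195:245,275:335],None,fx=12,fy=12,interpolation=cv2.INTER_CUBIC))
inc(s,[s['eef_pos'][0],s['eef_pos'][1],54.4],np.radians(-3.55))
```

```text
13.95 [530.67012938 149.09789698  54.59712734] 15.870599014499456 [-0.33575093 -0.02850222 -1.66686025]
shift [ 0.0002  0.     -0.    ] rot [0.0008 0.0026 0.0015]
```

View pics/s6.png

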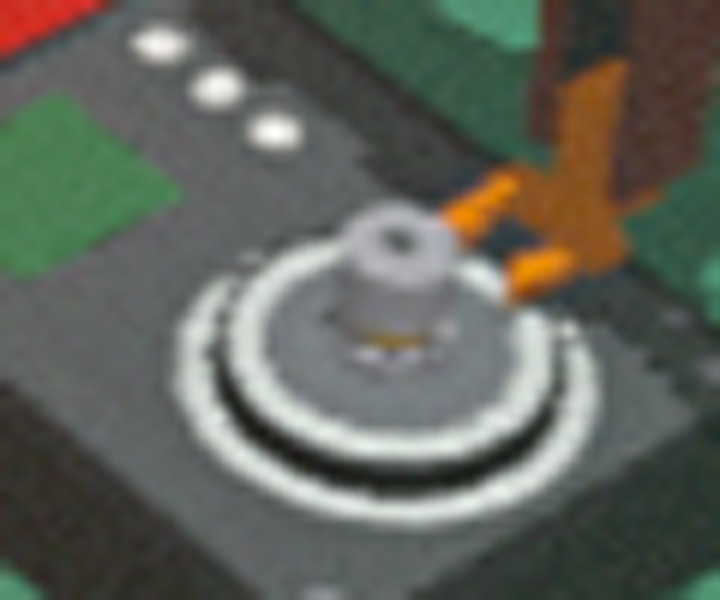

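The clip, held level, is in front of the spindle at groove height, and the brass band shows at (390,340). Now I'll advance gently. If the height were wrong, contact would come early, after about 10 mm.

Emit:
apply_moves(
  increments=[
    [0.0002,0.002,0,0.001,0.0025,0.0015,1],
    [0.0002,0.004,0,0.001,0.0025,0.0015,1],
    [0.0002,0.006,0,0.001,0.0025,0.0015,1],
    [0.0002,0.0075,0,0.001,0.0025,0.0015,1],
  ],
)

```text
clock: 14.4
eef_pos: [538.7, 148.7, 54.7]
tool_rot: [[0.001, 0.998, -0.062], [-0.0, -0.062, -0.998], [-1.0, 0.001, -0.0]]
wrist_force: [-0.3, -0.1, -0.9]
width: 15.2
```

Emit:
apply_moves(
  increments=[
    [0,0.0005,0,0,0,0,1],
    [0,0.001,0,0,0,0,1],
    [0,0.0015,0,0,0,0,1],
    [0,0.002,0,0,0,0,1],
  ],
)

```text
clock: 14.8
eef_pos: [540.7, 148.5, 54.7]
tool_rot: [[0.001, 0.998, -0.062], [-0.0, -0.062, -0.998], [-1.0, 0.001, -0.0]]
wrist_force: [-0.5, 0.3, -1.2]
width: 15.7
```

Emit:
apply_moves(
  increments=[
    [0,0.0005,0,0,0,0,1],
    [0,0.001,0,0,0,0,1],
    [0,0.0015,0,0,0,0,1],
  ],
)

```text
clock: 15.1
eef_pos: [542.2, 148.5, 54.7]
tool_rot: [[0.001, 0.998, -0.062], [-0.0, -0.062, -0.998], [-1.0, 0.001, -0.0]]
wrist_force: [0.3, 0.5, -2.1]
width: 15.9
```

Emit:
apply_moves(
  increments=[
    [0,0.0005,0,0,0,0,1],
    [0,0.001,0,0,0,0,1],
    [0,0.0015,0,0,0,0,1],
  ],
)

```text
clock: 15.4
eef_pos: [543.7, 148.4, 54.7]
tool_rot: [[0.001, 0.998, -0.062], [-0.0, -0.062, -0.998], [-1.0, 0.001, -0.0]]
wrist_force: [0.4, 0.5, -1.4]
width: 16.2
```

The tips are past the head's edge with no contact, so the height is right. I'll continue.

Emit:
apply_moves(
  increments=[
    [0.0003,0.0007,0,0,0,0,1],
    [0.0003,0.0014,0,0,0,0,1],
    [0.0003,0.002,0,0,0,0,1],
    [0.0003,0.0027,0,0,0,0,1],
    [0.0003,0.0034,0,0,0,0,1],
  ],
)

```text
clock: 15.9
eef_pos: [547.1, 148.2, 54.4]
tool_rot: [[0.001, 0.998, -0.062], [-0.0, -0.062, -0.998], [-1.0, 0.001, -0.0]]
wrist_force: [0.5, 0.6, -1.2]
width: 15.8
```

Emit:
apply_moves(
  increments=[
    [0,0.0007,0,0,0,0,1],
    [0,0.0014,0,0,0,0,1],
    [0,0.002,0,0,0,0,1],
    [0,0.0027,0,0,0,0,1],
  ],
)

```text
clock: 16.3
eef_pos: [549.9, 148.0, 54.4]
tool_rot: [[0.001, 0.998, -0.062], [-0.0, -0.062, -0.998], [-1.0, 0.001, -0.0]]
wrist_force: [0.3, -0.0, -1.7]
width: 15.6
```

Emit:
apply_moves(
  increments=[
    [0,0.0005,0,0,0,0,1],
    [0,0.001,0,0,0,0,1],
    [0,0.0015,0,0,0,0,1],
    [0,0.002,0,0,0,0,1],
  ],
)

```text
clock: 16.7
eef_pos: [551.9, 147.8, 54.4]
tool_rot: [[0.001, 0.998, -0.062], [-0.0, -0.062, -0.998], [-1.0, 0.001, 0.0]]
wrist_force: [0.9, 0.4, -2.2]
width: 15.6
```

Run:
```python
from h import *
from plant import arm
import pickle
s=arm.read_state();w=arm.capture('wrist');pickle.dump((s,w),open('w7.pkl','wb'));print(s['clock'],s['eef_pos'],s['width'],s['wrist_force'])
cv2.imwrite('pics/w7.png',cv2.resize(w['frame'][90:240,180:340],None,fx=4.5,fy=4,interpolation=cv2.INTER_CUBIC))
```

```text
16.7 [551.88692266 147.83585802  54.39167902] 15.55329961396871 [ 0.90830839  0.38080884 -2.24815492]
```

View pics/w7.png

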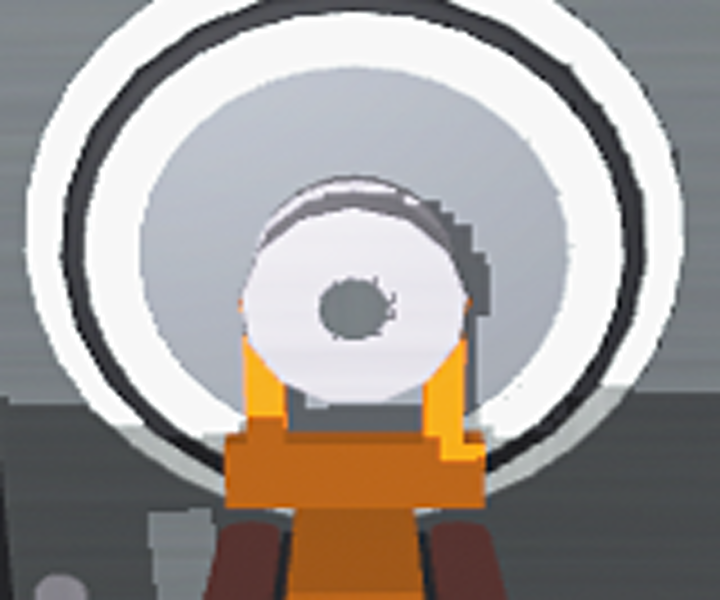

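The jaws are in the groove under the head and symmetric: the edges at 245 and 465 match the head's centre at 355. Now the press, in small steps.

Emit:
apply_moves(
  increments=[
    [0,0.0005,0,0,0,0,1],
    [0,0.001,0,0,0,0,1],
    [0,0.0015,0,0,0,0,1],
    [0,0.002,0,0,0,0,1],
  ],
)

```text
clock: 17.15
eef_pos: [554.1, 147.7, 54.4]
tool_rot: [[0.001, 0.998, -0.062], [-0.0, -0.062, -0.998], [-1.0, 0.001, -0.0]]
wrist_force: [-0.9, 0.1, -1.1]
width: 15.5
```

Emit:
apply_moves(
  increments=[
    [0,0.0005,0,0,0,0,1],
    [0,0.001,0,0,0,0,1],
    [0,0.0015,0,0,0,0,1],
  ],
)

```text
clock: 17.45
eef_pos: [555.4, 147.6, 54.4]
tool_rot: [[0.0, 0.998, -0.062], [-0.0, -0.062, -0.998], [-1.0, 0.0, -0.0]]
wrist_force: [-1.9, 0.5, -0.7]
width: 15.7
```

Emit:
apply_moves(
  increments=[
    [0,0.0005,0,0,0,0,1],
    [0,0.001,0,0,0,0,1],
    [0,0.0015,0,0,0,0,1],
  ],
)

```text
clock: 17.75
eef_pos: [555.8, 147.6, 54.1]
tool_rot: [[-0.002, 0.998, -0.062], [-0.0, -0.062, -0.998], [-1.0, -0.002, 0.0]]
wrist_force: [-3.5, 1.2, -0.6]
width: 15.9
```

Emit:
apply_moves(
  increments=[
    [0,0.0005,0,0,0,0,1],
    [0,0.001,0,0,0,0,1],
    [0,0.0015,0,0,0,0,1],
  ],
)

```text
clock: 18.05
eef_pos: [556.2, 147.4, 53.8]
tool_rot: [[-0.004, 0.998, -0.062], [-0.0, -0.062, -0.998], [-1.0, -0.004, 0.0]]
wrist_force: [-3.6, 1.3, -2.3]
width: 15.5
```

The lugs are now bearing, at about 3.5 N. The arm yields softly, dipping about 0.5 mm and 0.004 rad, so I'll correct for that and build up the push in one call.

Emit:
apply_moves(
  increments=[
    [-0.0006,0.0008,0,0,0,0.004,1],
    [-0.0006,0.0015,0,0,0,0.004,1],
    [-0.0006,0.0022,0,0,0,0.004,1],
    [-0.0006,0.003,0,0,0,0.004,1],
    [-0.0006,0.0036,0,0,0,0.004,1],
  ],
)

```text
clock: 18.55
eef_pos: [557.9, 147.2, 53.8]
tool_rot: [[-0.003, 0.998, -0.062], [-0.0, -0.062, -0.998], [-1.0, -0.003, 0.001]]
wrist_force: [-6.4, 0.2, -1.6]
width: 16.3
```

Emit:
apply_moves(
  increments=[
    [-0.0006,0.0018,0,0,0,0.004,1],
    [-0.0006,0.0026,0,0,0,0.004,1],
    [-0.0006,0.0034,0,0,0,0.004,1],
    [-0.0006,0.004,0,0,0,0.004,1],
    [-0.0006,0.0046,0,0,0,0.004,1],
  ],
)

```text
clock: 19.05
eef_pos: [562.4, 147.0, 54.3]
tool_rot: [[0.001, 0.998, -0.062], [-0.001, -0.062, -0.998], [-1.0, 0.001, 0.001]]
wrist_force: [-2.2, 0.3, -1.8]
width: 15.5
```

Run:
```python
from h import *
from plant import arm
import pickle
s=arm.read_state();w=arm.capture('wrist');pickle.dump((s,w),open('w8.pkl','wb'));print(s['clock'],s['eef_pos'],s['width'],s['wrist_force'],s['ft_torque'])
cv2.imwrite('pics/w8.png',cv2.resize(w['frame'][90:240,180:340],None,fx=4.5,fy=4,interpolation=cv2.INTER_CUBIC))
```

```text
19.05 [562.42692114 146.99393528  54.33794328] 15.484228384059533 [-2.16693099  0.33828268 -1.81396537] [0.26343853 0.51203706 0.07500543]
```

View pics/w8.png

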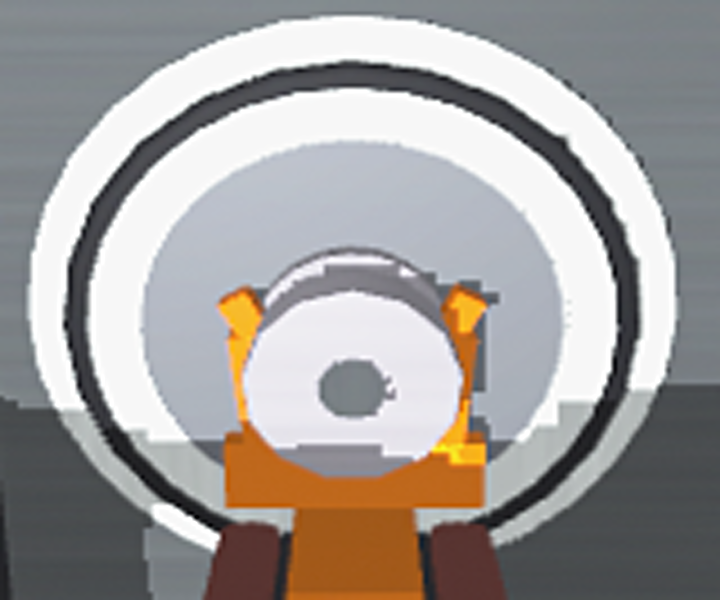

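The jaws are splayed around the floor and the force has dropped to 2.2 N, so the lugs are going over. About 5 mm is left to the stop.

Emit:
apply_moves(
  increments=[
    [0,0.0006,0,0,0,0,1],
    [0,0.0012,0,0,0,0,1],
    [0,0.0018,0,0,0,0,1],
    [0,0.0024,0,0,0,0,1],
  ],
)

```text
clock: 19.5
eef_pos: [566.8, 146.8, 54.9]
tool_rot: [[0.004, 0.998, -0.062], [-0.001, -0.062, -0.998], [-1.0, 0.004, 0.0]]
wrist_force: [0.6, 1.0, -1.1]
width: 15.7
```

Emit:
apply_moves(
  increments=[
    [0,0.0006,0,0,0,0,1],
    [0,0.0012,0,0,0,0,1],
    [0,0.0018,0,0,0,0,1],
  ],
)

```text
clock: 19.8
eef_pos: [568.3, 146.6, 54.9]
tool_rot: [[0.003, 0.998, -0.062], [-0.001, -0.062, -0.998], [-1.0, 0.003, 0.0]]
wrist_force: [-1.4, -0.3, -0.8]
width: 16.1
```

Emit:
apply_moves(
  increments=[
    [0,0.0005,0,0,0,0,1],
    [0,0.001,0,0,0,0,1],
  ],
)

```text
clock: 20.0
eef_pos: [568.4, 146.6, 54.8]
tool_rot: [[0.002, 0.998, -0.062], [-0.001, -0.062, -0.998], [-1.0, 0.002, 0.001]]
wrist_force: [-3.6, 0.4, 1.1]
width: 15.6
```

Emit:
apply_moves(
  increments=[
    [0,0.001,0,0,0,0,1],
    [0,0.0015,0,0,0,0,1],
    [0,0.002,0,0,0,0,1],
  ],
)

```text
clock: 20.3
eef_pos: [568.4, 146.5, 54.5]
tool_rot: [[-0.002, 0.998, -0.062], [-0.001, -0.062, -0.998], [-1.0, -0.002, 0.001]]
wrist_force: [-7.4, 1.2, 3.3]
width: 15.6
```

Run:
```python
from h import *
from plant import arm
import pickle
s=arm.read_state();w=arm.capture('wrist');c=arm.capture('scene');pickle.dump((s,w),open('w9.pkl','wb'));print(s['clock'],s['eef_pos'],s['width'],s['wrist_force'],s['ft_torque'])
a=cv2.resize(w['frame'][90:240,180:340],(480,450));b=cv2.resize(c['frame'][195:245,275:335],(480,450),interpolation=cv2.INTER_CUBIC)
cv2.imwrite('pics/w9.png',cv2.resize(np.hstack([a,b]),(800,375)))
m=cv2.resize(w['frame'][100:230,190:330],None,fx=5,fy=4.5,interpolation=cv2.INTER_CUBIC);cv2.imwrite('pics/w9z.png',m)
```

```text
20.3 [568.43396114 146.5183365   54.54148419] 15.554880558591123 [-7.40160227  1.207828    3.26434861] [0.16113615 1.23199137 0.02031784]
```

View pics/w9.png

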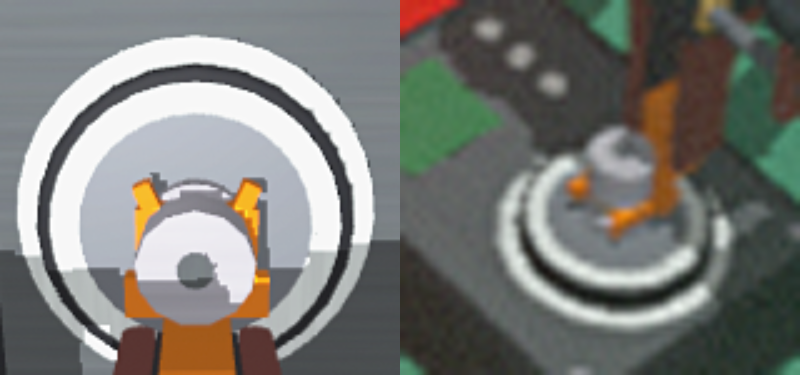

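The clip hit a hard stop: no movement (568.4 held) as the force rose from 3.6 to 7.4 N. The tips are beyond the spindle and the web is against it. I'll relax the push, open, and come straight up.

Emit:
apply_moves(
  increments=[
    [0,0,0,0,0,0.002,1],
    [0,0,0,0,0,0.002,1],
    [0,0,0,0,0,0.002,0.4],
    [0,0,0,0,0,0.002,0.2],
    [0,0,0,0,0,0.002,0.2],
    [0,0,0,0,0,0.002,0.2],
    [0,0,0,0,0,0.002,0.2],
  ],
)

```text
clock: 21.1
eef_pos: [568.8, 146.5, 54.7]
tool_rot: [[0.001, 0.998, -0.062], [-0.001, -0.062, -0.998], [-1.0, 0.001, 0.001]]
wrist_force: [-0.8, 0.8, 0.2]
width: 35.3
```

Emit:
apply_moves(
  increments=[
    [-0.003,0,0,0,0,0,0.2],
    [-0.008,0,0,0,0,0,0.2],
    [-0.016,0,0,0,0,0,0.2],
    [-0.03,0,0,0,0,0,0.2],
    [-0.05,0,0,0,0,0,0],
    [-0.075,0,0,0,0,0,0],
    [-0.095,0,0,0,0,0,0],
    [-0.1,0,0,0,0,0,0],
    [-0.1,0,0,0,0,0,0],
  ],
)

```text
clock: 22.0
eef_pos: [569.6, 146.7, 156.1]
tool_rot: [[0.004, 0.998, -0.062], [-0.0, -0.062, -0.998], [-1.0, 0.004, 0.0]]
wrist_force: [-0.1, 0.1, -0.2]
width: 43.9
```

Run:
```python
from h import *
from plant import arm
import pickle
s=arm.read_state();w=arm.capture('wrist');c=arm.capture('scene');pickle.dump((s,w),open('w10.pkl','wb'));print(s['clock'],s['eef_pos'],s['width'],s['wrist_force'])
a=cv2.resize(w['frame'],(512,384));b=cv2.resize(c['frame'][195:245,270:340],(512,384),interpolation=cv2.INTER_CUBIC)
cv2.imwrite('pics/w10.png',cv2.resize(np.hstack([a,b]),(800,300)))
cv2.imwrite('pics/w10z.png',cv2.resize(w['frame'][120:270,180:330],None,fx=4,fy=4,interpolation=cv2.INTER_CUBIC))
```

```text
22.0 [569.59555965 146.72548874 156.14987063] 43.93236749177229 [-0.11391582  0.0916019  -0.19656175]
```

View pics/w10.png

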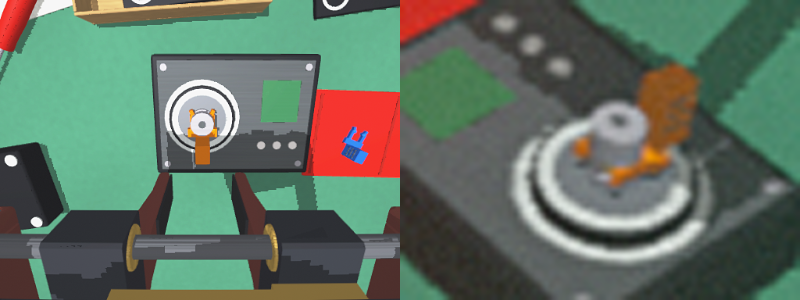

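View pics/w10z.png

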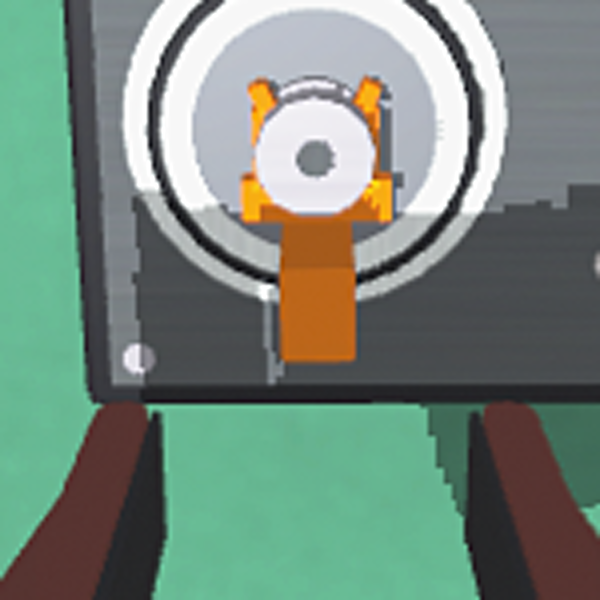

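The clip is level on the spindle with its tail toward the front, and the hand is clear above. I'll do a numeric check of the seat before handing in.

Run:
```python
from h import *
import pickle
s,w=pickle.load(open('w10.pkl','rb'));k=lambda a:np.array(a,float)/4+[180,120]-.4
T=onz(w,k([(282,268),(354,268),(355,361),(281,361)]),102.4,s)
a=T[:2].mean(0)-T[2:].mean(0);yaw=np.arctan2(a[1],a[0]);print(T.mean(0),np.degrees(yaw),[np.linalg.norm(T[i]-T[(i+1)%4]).round(1) for i in range(4)])
y=np.radians(-3.55);print('origin',T.mean(0)[:2]+29.3*np.array([np.cos(y),np.sin(y)]))
e=onz(w,k([(255,155),(377,155),(316,97),(316,216)]),91.2,s);print('end centre',e[:2].mean(0),e[2:].mean(0))
Wb=onz(w,k([(242,221),(393,221)]),74.4,s);print('web back mid',Wb.mean(0),'-> origin',Wb.mean(0)[:2]+18.3*np.array([np.cos(y),np.sin(y)]))
```

```text
[566.23717147 145.91972165 102.4       ] -3.5054380912534797 [np.float64(14.8), np.float64(20.4), np.float64(15.5), np.float64(20.4)]
origin [595.48094897 144.10547874]
end centre [597.6759197  144.37209038  91.2       ] [597.17765504 144.403675    91.2       ]
web back mid [578.97804658 145.15242812  74.4       ] -> origin [597.2429315 144.0193003]
```

Run:
```python
from plant import arm
c=arm.capture('top');import cv2;cv2.imwrite('pics/topend.png',c['frame'])
print(arm.job_done())
```

```text
the job is handed in; nothing more can be done
None
```

View pics/topend.png

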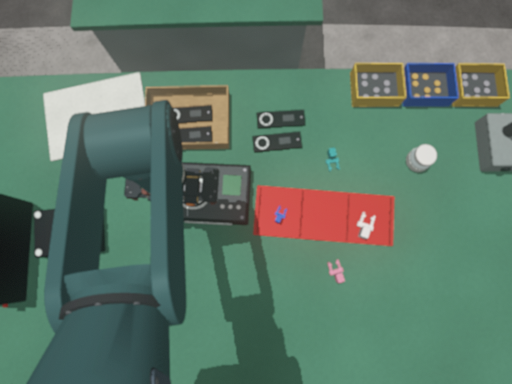

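The orange clip is pressed home in the spindle's groove with its tail toward the unit's front. It is released, the hand is clear above it, and the job was handed in at about 22 s. No verdict came back.

**How it went:**
- **First grasp:** it closed on air, because the real fingertips sit about 25 mm behind the reported TCP. Both cameras showed this, and lowering the reported TCP below the pad's top without contact confirmed it. The clip had not moved. I regripped lower, and the opening read 15.9 mm on the 16 mm tail.
- **Finding the groove:** touching the spindle's end with the clip's underside put it about 91 mm above the table, at about 12 N. The pictures agreed.
- **Pressing in:** the highest push I read was about 6.4 N as the lugs went over and about 7.4 N at the web stop. I only saw the force at the end of each move, so brief peaks in between were not measured.

**Last checks:**
- **Position:** at the stop the clip did not move as the force rose from 3.6 to 7.4 N. Measured from the web, its origin is about 0.4 mm from the spindle axis.
- **One disagreement:** measured from the tail, the origin comes out about 2 mm short of the axis. That measurement also made the tail 20.4 mm long instead of 22 mm, so I trust the web and the hard stop instead.
- **Direction:** the clip points at -3.5°, and the unit at -3.55°.
- **Other things:** the last overhead picture shows the blue and white clips, the panels beside the unit and the jar in place. The arm hid the screwdriver in that view, but nothing went near it.

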